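Dry the test tiles on domed rests

TASK

Get the drying base going: its cutout lever on the control box has tripped, so reset it by pushing it fully off (towards you) and then fully on (away from you). Balance every clay tile lying on the white board flat and level on top of a dome of its own, and only when all of them are balanced and the lever is on, press the start button fully down and let it spring back. Leave the lever on and the tiles balanced, and do not knock over any of the reagent bottles.

Things in the scene. Friction and masses are not known exactly. Their poses are not given: they have to be found in the camera images.
- tile1_mid (a point): A fired clay test tile, plain reddish brown, 50 x 36 x 14 mm (its x, y, z), about 55 g; three to five tiles lie flat on the white loading board (a fixed board 220 x 220 x 4 mm) at the start, and absent ones read None. The point is the tile's centre (7 mm above its underside); z is normal to the flat faces.
- tile2_mid (a point): Another tile like tile1 (50 x 36 x 14 mm), point at its centre; may be absent.
- tile3_mid (a point): Another tile like tile1 (50 x 36 x 14 mm), point at its centre; may be absent.
- tile4_mid (a point): Another tile like tile1 (50 x 36 x 14 mm), point at its centre; may be absent.
- tile5_mid (a point): Another tile like tile1 (50 x 36 x 14 mm), point at its centre; may be absent.
- dryer: Drying base: a fixed grey slab 210 x 210 mm, 12 mm high, with five fixed smooth steel domes laid out like the five of a die (four at +-66 mm in x and y around the middle one). Origin at the centre of its underside, z up.
- dome1_top (a point): Highest point of the centre dome, 21 mm above the bench. Each dome is a cap of a sphere of radius 40 mm, 9 mm high and 50 mm across at its foot. A tile laid flat on a dome rocks and stays if its centre is near enough over the top; it tilts about 1 degree for every 0.6 mm off centre. z up.
- dome2_top (a point): Highest point of the near right dome (seen from the robot) of the drying base, as dome1.
- dome3_top (a point): Highest point of the near left dome (seen from the robot) of the drying base, as dome1.
- dome4_top (a point): Highest point of the far right dome (seen from the robot) of the drying base, as dome1.
- dome5_top (a point): Highest point of the far left dome (seen from the robot) of the drying base, as dome1.
- cutout (a joint): Thermal cutout lever on top of the white control box (200 x 100 x 50 mm, fixed, between board and drying base). 0 = fully off (leaning towards the robot, 0.5 rad from upright), 1.0 = fully on (leaning 0.5 rad away from the robot). It starts tripped, about upright. It stays where it is left; moving it takes about 1 N at the ball.
- cutout_tip (a point): Centre of the black ball, 26 mm across, at the end of the cutout lever's 10 mm rod. The ball moves on a circle of radius 70 mm about a level hinge that lies 72 mm above the bench.
- control: The control box; origin at the centre of its underside, x pointing away from the robot along the lever's swing, z up. The lever's hinge is at x = +45 mm, y = 0, 72 mm up; the start button is at x = -55 mm, y = 0.
- start (a joint): Start button, spring push button, pressed straight down: 0 = up, 0.006 m = fully down (needs 5 N); springs back when let go.
- start_top (a point): Centre of the top face of the start button: a grey round cap 28 mm across in a black collar on the control box, its top face about 72 mm above the bench when up.
- bottle1: Bystander: white reagent jar with black cap, 60 mm across, 115 mm high, standing; origin at the centre of its underside, z up.
- bottle2: Bystander: white reagent jar with black cap, 50 mm across, 95 mm high, standing; origin at the centre of its underside, z up.
- bottle3: Bystander: large white reagent jar with black cap, 80 mm across, 135 mm high, standing; origin at the centre of its underside, z up.
- bottle4: Bystander: brown glass bottle with black cap, 48 mm across, 100 mm high, standing; origin at the centre of its underside, z up.
Not all that is in view belongs to the job. Leave any turquoise or yellow look-alike of the part that bears tile3_mid alone.

How it is judged:
By the outcome, as a careful person would: the job done as asked, in the order asked, and still so for the second after the job is handed in, with the robot touching nothing.
Of tile1, tile2, tile3, tile4, tile5 only 3 to 5 are there at a start; the rules pass over those that are not, and their reading is None.
At some moment in a run one of tile1, tile2, tile3, tile4, tile5 may be knocked a few centimetres aside while the robot is not near it.
Once in a run the grip may slacken for a moment while it holds something.
It also fails if it takes over 210 s, if anything falls off the work surface, if the arm or the gripper's body presses on something with over 40 N, if the wrist force passes 120 N, or if a joint passes its speed limit or range.

ROBOT

A 6-joint arm with a two-finger parallel gripper is mounted at the origin on the work surface. World frame = base frame: x ahead of the robot, y to its left, z up, the work surface at z = 0. Lengths are in mm, angles in rad, forces in N, time in s.
With the tool pointing down it reaches from about 325 to 900 mm from the base axis. Payload 6.1 kg.
Tool frame: the origin (TCP) lies at the very end of the fingers, on their centre line; the grasp point (between the pads) lies 19 mm behind it; z points along the fingers, y is the line along which they close (so a half turn about z gives the same grasp; the last joint's range is limited). The gripper opens to 87 mm and grips with 3 to 60 N. Pads are 19 mm wide; open, the fingers measure 117 mm over their backs; the gripper's body (75 mm by 190 mm) begins 51 mm behind the grasp point.
Start: joints at [1.068, 0.22, 1.526, -0, 1.395, -0.126], TCP at [229.965, 581.147, 222.538] pointing down, gripper open.
Joint ranges: [-2.98, 2.98], [-0.91, 2.08], [0.09, 2.57], [-1.24, 4.39], [0.2, 2.65], [-2.68, 2.68]. Speed limits (rad/s): [2.57, 2.57, 3.01, 3.14, 3.14, 3.14].

INTERFACE

Orientations are given as a unit quaternion [x, y, z, w].
In Python, from plant import r, get_image, calibration gives the robot as it stands.
- The arm moves only by the tool play_rows, never from a script. Its argument "series" is a list of rows, each a list of 4 numbers: the shift along the tool's x, y, z in mm, then the turn about the tool's z in degrees. A call has 1 to 5 rows; each row is the pose to reach, as a shift and turn from the pose commanded when the call began, along the tool's axes at that moment; what a row does not reach only later rows make up. A row lasts 1/12 s, in which the tool goes at most 41.7 mm and 7.16 degrees, less where a joint would pass 70% of its speed; a pose out of reach is approached as far as the arm can. A call with a gripper value outside its range is refused whole. "jaw" is the closure, from 0 (fully open) to 1 (shut), set as the call begins (left out, the last holds). The fingers move at their own pace and stop on an object; "newtons" is the grip in N (left out, the last holds). Time passes only in rows, so rows that repeat a pose let the fingers close. It gives the time, the measured TCP pose, the force, the opening and the grip force at its end, in the units of the state.
- r.read_state(): the state, without advancing time (a new reading comes with each control period).
- get_image(name): name is "scene" or "top"; returns (picture, depth): 384x512x3 uint8, red, green, blue; 384x512 float32, mm along the optical axis (not along the pixel's ray), 0 where there is no reading.
- calibration(name): a dict with "intrinsics" (3x3 intrinsics, pixels), "R" (3x3) and "t" (3): a world point X has camera coordinates R X + t. Camera axes: x right, y down, z forward; pixel columns grow to the right and rows downward; lengths in mm; the calibration is good to about 2 mm. A picture is of the moment at which its call begins. calibration takes no time and is no camera call.
- r.sign_off(): hands the job in; it is judged then, once.
The state is a dict: "time": time; "joints": joint angles; "joint_vel": joint speeds; "effort": joint torques, N m; "eef_pos": TCP position; "eef_rot": TCP orientation; "force": force on the tool from outside, world axes, zero at the start; "ft_torque": the same for the moment, N m; "grip_width": finger opening in mm; "gripper_force": force on a finger pad.
Only numpy, scipy, OpenCV 4.12 (cv2) and the standard library are available. Lean on these libraries where they do the work, as an engineer would, in place of code of your own. Each camera call takes 0.05 s, during which the arm holds its last target. There are 200 camera calls.

## Working session

There is one attempt and no reset: what is moved stays moved. The work goes in short steps, Python scripts to look and compute and a tool call to move; the robot and the scene stay as the last step left them, time stands still between calls to the robot, and variables do not carry over. Pictures are saved under pics/ and viewed, at most 14 in all, crops included, and the job is handed in when it is done.

Besides the shell and the picture viewer there is one more tool, called by a JSON object that holds its "api" and its "payload". play_rows: Moves the arm, as the interface text tells. Its arguments: {"type":"object","properties":{"series":{"type":"array","items":{"type":"array","items":{"type":"number"}}},"jaw":{"type":"number"},"newtons":{"type":"number"}},"required":["series"]}

```bash
mkdir -p pics; ls
cat > h.py <<'E'
import numpy as np, cv2
from plant import r, get_image, calibration
def shot(n):
    p,d=get_image(n); c=calibration(n); K,R,t=[np.array(c[k],float) for k in("intrinsics","R","t")]
    v,u=np.mgrid[:384,:512]
    C=np.stack([(u-K[0,2])/K[0,0]*d,(v-K[1,2])/K[1,1]*d,d],-1)
    W=(C-t.ravel())@R   # R^T(C-t)
    W[d==0]=np.nan
    return p,d,W
def save(n,p,box=None,s=1):
    if box: a,b,c,e=box; p=p[b:e,a:c]
    cv2.imwrite("pics/"+n+".png",cv2.resize(np.ascontiguousarray(p[...,::-1]),None,fx=s,fy=s,interpolation=cv2.INTER_CUBIC))
E
python3 - <<'E'
from h import *
for n in("scene","top"):
    p,d,W=shot(n); save(n+"0",p,s=1.5); np.savez("pics/"+n+"0.npz",p=p,d=d,W=W)
    c=calibration(n);print(n,-np.array(c["R"]).T@np.array(c["t"]).ravel(), np.array(c["R"]).round(2).tolist())
print(r.read_state())
E
```

```text
pics
scene [1213.15621401  655.20569602  767.35926924] [[-0.71, 0.71, 0.01], [0.39, 0.4, -0.83], [-0.59, -0.58, -0.56]]
top [ 243.19369531   -3.17520707 1609.67522255] [[-0.03, -1.0, -0.01], [-0.98, 0.03, -0.17], [0.17, 0.0, -0.98]]
{'time': 0.1, 'joints': array([ 1.06787333e+00,  2.21154088e-01,  1.52750544e+00,  7.55358455e-06,
        1.39469620e+00, -1.26129035e-01]), 'joint_vel': array([-0.00113192, -0.00065955, -0.00150971, -0.00113598, -0.0007425 ,
       -0.00097736]), 'effort': array([ 4.54487117e-04, -4.95941019e+01, -3.88523412e+01,  7.00987992e-02,
        5.14480378e-02, -5.26381950e-05]), 'eef_pos': array([229.70831315, 580.65223607, 221.53779537]), 'eef_rot': array([ 1.87285063e-01,  9.82305211e-01, -8.37143405e-04, -2.76253448e-04]), 'force': array([-0.22119194, -0.58611918,  0.35664406]), 'ft_torque': array([-0.00340765,  0.00504868, -0.02882633]), 'gripper_force': 0.0, 'grip_width': 87.05141036643055}
```

View pics/scene0.png

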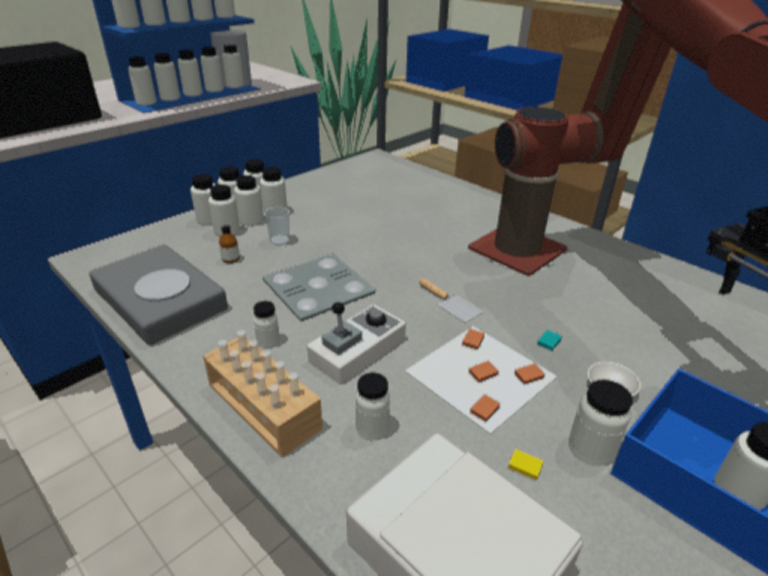

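View pics/top0.png

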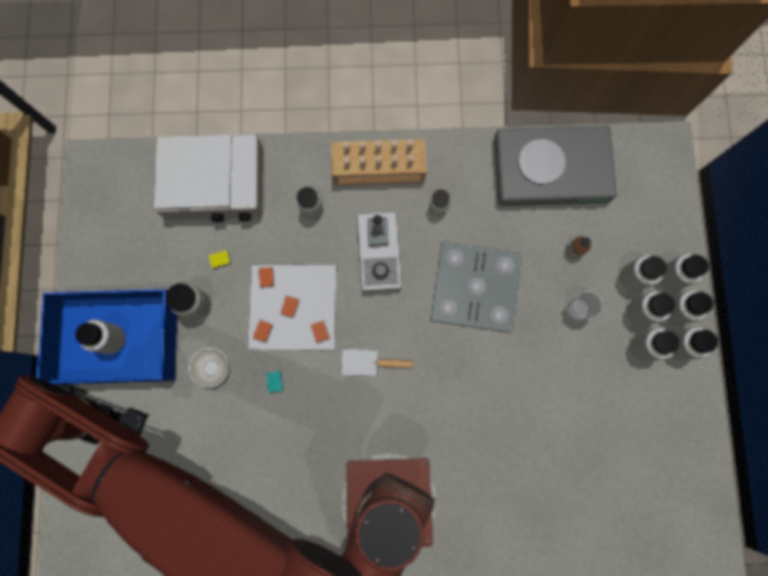

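The board at top (250–335, 265–350) carries four reddish tiles. The yellow piece at (219,259) and the turquoise piece at (275,381) lie off the board, so I leave them alone. The lever is at (377,225), the button at (380,270) and the dryer at (477,286).

```bash
cat >> h.py <<'E'
def tiles(p,W,zmin=0,zmax=80):
    h=cv2.cvtColor(p,cv2.COLOR_RGB2HSV).astype(int)
    m=((h[...,0]<12)&(h[...,1]>130)&(h[...,2]>90)&(W[...,0]>300)&(W[...,2]>zmin)&(W[...,2]<zmax)).astype(np.uint8)
    n,l,s,c=cv2.connectedComponentsWithStats(m); o=[]
    for i in range(1,n):
        if s[i,4]<40: continue
        q=W[l==i]; z=np.median(q[:,2]); a=q[q[:,2]>z-4]
        (cx,cy),(w,hh),ang=cv2.minAreaRect(a[:,:2].astype(np.float32))
        if w<hh: ang+=90
        o.append([*a.mean(0).round(1),round((ang+90)%180-90,1),round(max(w,hh)),round(min(w,hh)),s[i,4],*c[i].round(1)])
    return o
E
python3 - <<'E'
from h import *
for n in("scene","top"):
    f=np.load(f"pics/{n}0.npz");p,d,W=f["p"],f["d"],f["W"]
    print(n); [print(*x) for x in tiles(p,W)]
    # domes: points above slab 12 in dryer zone
    z=W[...,2]; 
    m=(z>8)&(z<26)&(W[...,0]>400)&(W[...,0]<800)&(W[...,1]<-80)&(W[...,1]>-420)
    k=cv2.connectedComponentsWithStats(m.astype(np.uint8)); 
    i=1+np.argmax(k[2][1:,4]); q=W[k[1]==i]; print("slab",q.mean(0),np.percentile(q[:,2],[5,50,95]),cv2.minAreaRect(q[:,:2].astype(np.float32)))
    m=(k[1]==i)&(z>15.5); kk=cv2.connectedComponentsWithStats(m.astype(np.uint8))
    for j in range(1,kk[0]):
        if kk[2][j,4]>15:
            q=W[kk[1]==j]; A=np.c_[2*q,np.ones(len(q))]; s=np.linalg.lstsq(A,(q**2).sum(1),rcond=None)[0]
            print("dome",q.mean(0).round(1),len(q),"sph",s[:3].round(1))
    m=(z>42)&(z<56)&(W[...,0]>450)&(W[...,0]<800)&(W[...,1]<100)&(W[...,1]>-120)
    k=cv2.connectedComponentsWithStats(m.astype(np.uint8))
    for j in range(1,k[0]):
        if k[2][j,4]>60: q=W[k[1]==j]; print("box",q.mean(0),cv2.minAreaRect(q[:,:2].astype(np.float32)))
    m=(z>62)&(z<170)&(W[...,0]>450)&(W[...,0]<800)&(W[...,1]<60)&(W[...,1]>-100)
    k=cv2.connectedComponentsWithStats(m.astype(np.uint8))
    for j in range(1,k[0]):
        if k[2][j,4]>10: q=W[k[1]==j]; print("hi",q.mean(0).round(1),q.min(0).round(),q.max(0).round(),k[3][j].round())
    save(n+"box0",p,(215,130,355,230) if n=="top" else (160,160,300,260),5)
E
```

```text
scene
428.3 166.3 19.7 17.0 45 31 101 315.2 225.5
496.0 242.4 19.9 -18.0 47 31 135 322.1 247.2
434.6 310.9 19.3 -21.2 48 31 142 352.7 248.7
574.4 303.6 19.5 1.4 47 33 158 323.1 271.5
slab [ 536.89378713 -233.87257669   15.32007678] [11.58067866 14.86108922 21.58907542] ((528.9336547851562, -241.7793426513672), (214.86781311035156, 211.24246215820312), 79.86202239990234)
dome [ 457.5 -290.    18.8] 77 sph [ 454.9 -288.5  -42.6]
dome [ 576.2 -315.4   18.5] 103 sph [ 568.8 -314.5  -45.7]
dome [ 462.9 -223.3   16.5] 29 sph [ 462.1 -222.8   -7.5]
dome [ 531.7 -229.9   18.9] 97 sph [ 529.1 -222.   -24.1]
dome [ 476.6 -161.8   18.6] 105 sph [ 473.3 -164.9  -43.1]
dome [ 590.  -251.4   16.5] 51 sph [ 590.5 -255.3  -17.7]
dome [ 606.6 -186.3   18.8] 106 sph [ 602.6 -188.   -44.2]
box [630.54008072  21.36441224  51.26586618] ((622.4313354492188, 6.5499114990234375), (201.8363800048828, 102.5842514038086), 2.130410671234131)
hi [674.3  14.3  89.5] [631. -17.  62.] [704.  36. 157.] [227. 220.]
hi [571.1   8.3  68.6] [547. -16.  62.] [588.  27.  76.] [250. 210.]
top
565.4 300.2 19.6 -0.0 41 25 74
[... 208 characters left out ...]
.82697542 20.36625218] ((527.7081298828125, -238.67388916015625), (215.63055419921875, 214.8686981201172), 80.15585327148438)
dome [ 601.3 -190.5   19. ] 72 sph [ 602.  -191.1   -1.2]
dome [ 577.5 -317.5   18.8] 85 sph [ 574.8 -315.8   -2.7]
dome [ 519.2 -233.4   18.7] 75 sph [ 520.6 -230.8    9.3]
dome [ 473.7 -162.8   19.4] 65 sph [ 474.  -163.1   11.6]
dome [ 446.1 -293.    19.1] 78 sph [ 446.  -293.4    2.1]
box [608.88520611   6.77944855  49.54302795] ((619.7256469726562, 6.980701446533203), (201.10562133789062, 99.58784484863281), 2.2369017601013184)
hi [660.5   8.7  88.7] [628. -16.  63.] [698.  33. 161.] [252. 153.]
hi [564.5   5.5  68.6] [548. -13.  62.] [584.  25.  78.] [253. 180.]
```

Candidates for the tiles are the four red-brown pieces at top-view original px (177,184), (193,204), (175,220) and (213,221). The yellow (146,173) and turquoise (183,254) look-alikes are off the board and the wrong colour. I'll confirm this in one crop and refine the poses by model fitting.

```bash
cat >> h.py <<'E'
from scipy.optimize import minimize
from scipy.ndimage import map_coordinates, gaussian_filter
def proj(n,X):
    c=calibration(n); x=np.asarray(X)@np.array(c["R"]).T+np.array(c["t"]).ravel(); x=x@np.array(c["intrinsics"]).T
    return x[:,:2]/x[:,2:]
def rot(a): a=np.radians(a); return np.array([[np.cos(a),-np.sin(a)],[np.sin(a),np.cos(a)]])
def red(p):
    p=p.astype(float); return np.clip((p[...,0]-p[...,2])/(p.max(-1)+20)/.55,0,1)
def fit_tile(n,p,x,y,a,zb):
    "fit yaw-only 50x36x14 box with underside height zb to the red mask"
    S=red(p); u0,v0=(proj(n,[[x,y,zb]])[0]-20).astype(int); S=S[v0:v0+40,u0:u0+40]
    B=np.array([[i*25,j*18,k*14] for i in(-1,1) for j in(-1,1) for k in(0,1)],float)
    def cost(q):
        X=B.copy(); X[:,:2]=X[:,:2]@rot(q[2]).T+q[:2]; X[:,2]+=zb
        h=cv2.convexHull((((proj(n,X)-[u0,v0]+.5)*8-.5)*16).round().astype(np.int32))
        m=cv2.fillConvexPoly(np.zeros((320,320),np.uint8),h,255,shift=4)
        m=gaussian_filter(cv2.resize(m,(40,40),interpolation=cv2.INTER_AREA)/255.,.5)
        g=(m*S).sum()/(m*m).sum(); return ((S-g*m)**2).sum()
    q=minimize(cost,[x,y,a],method="Nelder-Mead",options=dict(initial_simplex=[[x,y,a],[x+5,y,a],[x,y+5,a],[x,y,a+8]],maxiter=150))
    return q.x.round(1),round(q.fun,1)
def fit_dryer(n,p,q0=(528,-240,-11)):
    g=cv2.cvtColor(p,cv2.COLOR_RGB2GRAY).astype(float); g=gaussian_filter(g,.7); G=np.hypot(*np.gradient(g))
    s=np.linspace(-105,105,120); E=np.concatenate([np.c_[s,0*s+105],np.c_[s,0*s-105],np.c_[0*s+105,s],np.c_[0*s-105,s]]); 
    t=np.linspace(0,2*np.pi,40); C=np.concatenate([np.c_[25*np.cos(t)+i,25*np.sin(t)+j] for i,j in((0,0),(66,66),(66,-66),(-66,66),(-66,-66))])
    P=np.r_[E,C]; P=np.c_[P,12+0*P[:,0]]
    def cost(q):
        X=P.copy(); X[:,:2]=X[:,:2]@rot(q[2]).T+q[:2]; uv=proj(n,X); return -map_coordinates(G,[uv[:,1],uv[:,0]],order=1).mean()
    best=min(((cost((q0[0]+i,q0[1]+j,q0[2]+k)),(q0[0]+i,q0[1]+j,q0[2]+k)) for i in range(-10,11,2) for j in range(-10,11,2) for k in(-3,-1.5,0,1.5,3)))
    q=minimize(cost,best[1],method="Nelder-Mead"); return q.x.round(2),round(q.fun,2)
E
python3 - <<'E'
from h import *
T=[(570,302,0),(492,241,-17),(430,310,-22),(424,165,18)]
for n in("scene","top"):
    f=np.load(f"pics/{n}0.npz");p=f["p"]
    for t in T: print(n,*fit_tile(n,p,*t,4))
    print(fit_dryer(n,p))
    if n=="scene":
        save("board",p,(265,205,385,325),5)
E
```

```text
scene [568.6 299.7   6.5] 15.7
scene [489.  238.4 -14.9] 73.9
scene [427.4 307.9 -19.3] 14.5
scene [420.9 161.5  22.4] 67.6
(array([ 536.89, -230.02,  -10.29]), np.float64(-11.92))
top [5.679e+02 3.019e+02 3.000e-01] 46.9
top [488.8 241.3 -18.1] 148.4
top [427.6 310.5 -22.7] 72.0
top [421.7 164.1  19.7] 59.8
(array([ 522.81, -237.55,  -10.32]), np.float64(-4.3))
```

View pics/board.png

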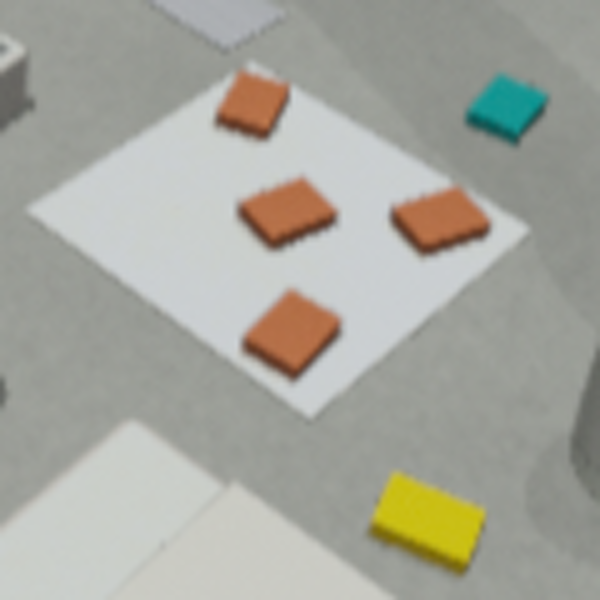

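Confirmed: exactly four reddish tiles lie on the board, and the yellow and turquoise ones are off it. I'll do the lever first.

```bash
cat >> h.py <<'E'
def plan(*wps,start=None):
    "waypoints (x,y,z,yaw_y deg) -> one row per call"
    if start is None:
        s=r.read_state(); q=s["eef_rot"]; ey=np.array([2*(q[0]*q[1]-q[2]*q[3]),1-2*(q[0]**2+q[2]**2)])
        start=(*s["eef_pos"],np.degrees(np.arctan2(ey[1],ey[0])))
        print("at",np.round(start,1),"t",round(s["time"],1),"F",s["force"].round(1),"w",round(s["grip_width"],1),"g",round(s["gripper_force"],1))
    c=np.array(start,float)
    for w in wps:
        w=np.array(w,float); d=w-c; k=int(max(1,np.ceil(np.linalg.norm(d[:3])/195),np.ceil(abs(d[3])/34)))
        for i in range(k):
            n=c+d/k; ex=rot(c[3]+90)[:,0]; ey=rot(c[3])[:,0]; D=(n-c)
            print([round(float(v),1) for v in(D[:2]@ex,D[:2]@ey,-D[2],-D[3])]); c=n
        print(" ->",w)
E
python3 -c "
from h import *
plan((666,8.5,225,2.2),(666,8.5,122,2.2))"
```

```text
at [229.7 580.7 221.5  68.4] t 0.1 F [-0.2 -0.6  0.4] w 87.1 g 0.0
[-154.1, -92.9, -0.9, 16.6]
[-174.1, -45.1, -0.9, 16.6]
[-179.8, 6.3, -0.9, 16.6]
[-170.5, 57.3, -0.9, 16.6]
 -> [666.    8.5 225.    2.2]
[-0.0, -0.0, 103.0, 0.0]
 -> [666.    8.5 122.    2.2]
```

{"api": "play_rows", "payload": {"series": [[-154,-93,-1,16.6],[-154,-93,-1,16.6],[-154,-93,-1,16.6],[-154,-93,-1,16.6],[-154,-93,-1,16.6]], "jaw": 0.43, "newtons": 30}}

```text
time: 0.52
eef_pos: [341.4, 434.1, 223.0]
eef_rot: [0.329, 0.944, -0.001, 0.001]
force: [0.0, 0.5, 0.4]
grip_width: 61.5
gripper_force: 0.0
```

{"api": "play_rows", "payload": {"series": [[-174,-45,-1,16.6],[-174,-45,-1,16.6],[-174,-45,-1,16.6],[-174,-45,-1,16.6],[-174,-45,-1,16.6]]}}

```text
time: 0.93
eef_pos: [450.4, 291.2, 224.3]
eef_rot: [0.462, 0.887, -0.001, 0.001]
force: [-0.0, -0.2, -0.5]
grip_width: 50.0
gripper_force: 0.0
```

{"api": "play_rows", "payload": {"series": [[-180,6,-1,16.6],[-180,6,-1,16.6],[-180,6,-1,16.6],[-180,6,-1,16.6],[-180,6,-1,16.6]]}}

```text
time: 1.35
eef_pos: [559.0, 147.5, 225.2]
eef_rot: [0.585, 0.811, -0.0, 0.001]
force: [-0.4, -0.2, -0.2]
grip_width: 49.4
gripper_force: 0.0
```

{"api": "play_rows", "payload": {"series": [[-170.5,57.3,-1,16.6],[-170.5,57.3,-1,16.6],[-170.5,57.3,-1,16.6],[-170.5,57.3,-1,16.6],[-170.5,57.3,-1,16.6]]}}

```text
time: 1.77
eef_pos: [667.5, 4.0, 225.8]
eef_rot: [0.696, 0.718, -0.0, 0.001]
force: [0.1, 0.1, -0.2]
grip_width: 49.2
gripper_force: 0.0
```

Run:
```python
from h import *
plan((666,8.5,122,2.2))
p,d,W=shot("scene"); save("lever1",p,(170,100,290,220),4)
p,d,W=shot("top"); save("top1",p,(140,100,380,260),3)
```

```text
at [667.5   4.  225.8   1.8] t 1.8 F [ 0.1  0.1 -0.2] w 49.2 g 0.0
[4.5, -1.3, 103.8, -0.4]
 -> [666.    8.5 122.    2.2]
```

View pics/lever1.png

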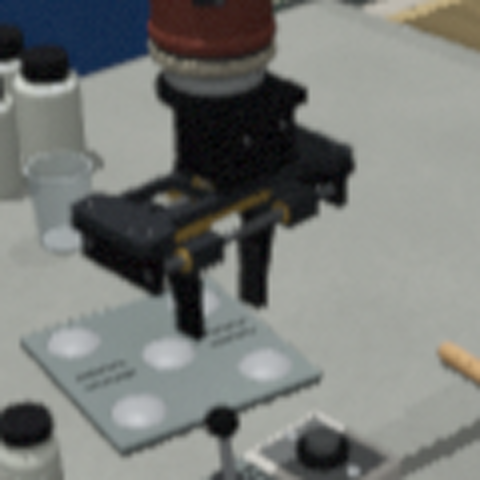

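The fingers straddle the lever in x, and the ball is below them. I'll descend and swing it off, then on.

{"api": "play_rows", "payload": {"series": [[4.5,-1.5,35,0],[4.5,-1.5,70,0],[4.5,-1.5,104,0],[4.5,-1.5,104,0]]}}

```text
time: 2.2
eef_pos: [657.3, 15.5, 113.9]
eef_rot: [0.694, 0.72, -0.004, -0.006]
force: [-0.0, 0.2, -2.5]
grip_width: 49.5
gripper_force: 0.3
```

{"api": "play_rows", "payload": {"series": [[0,-9,0,0],[0,-18,0,0],[0,-27,0,0],[0,-36,0,0],[0,-41,0,0]]}}

```text
time: 2.62
eef_pos: [622.3, 12.8, 124.5]
eef_rot: [0.694, 0.72, 0.001, 0.0]
force: [1.5, -0.3, -1.0]
grip_width: 49.4
gripper_force: 0.6
```

{"api": "play_rows", "payload": {"series": [[0,-2,0,0],[0,-4,0,0],[0,-6,0,0],[0,-6,0,0]]}}

```text
time: 2.95
eef_pos: [620.8, 12.5, 124.4]
eef_rot: [0.694, 0.72, 0.004, 0.003]
force: [14.2, 3.9, -6.8]
grip_width: 49.8
gripper_force: 7.2
```

Run:
```python
from h import *
plan((666,8.5,122,2.2))
p,d,W=shot("scene"); save("lever2",p,(170,100,290,260),4)
```

```text
at [620.8  12.5 124.4   2.1] t 3.0 F [14.2  3.9 -6.8] w 49.8 g 7.2
[-5.6, 45.1, 2.4, -0.1]
 -> [666.    8.5 122.    2.2]
```

View pics/lever2.png

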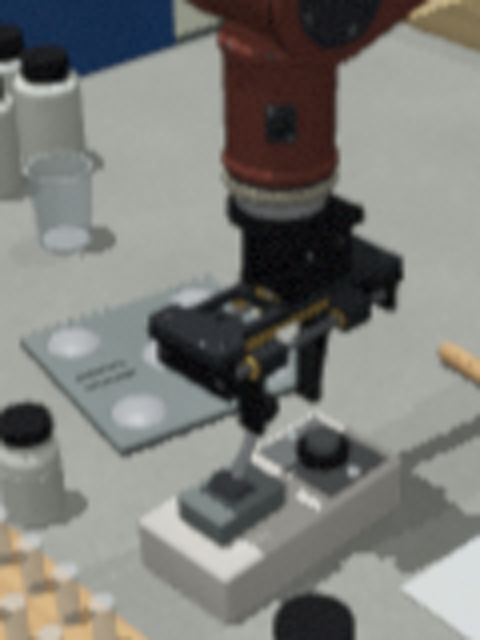

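14 N at exactly the predicted off stop (TCP x≈620.6), so it's fully off. Now fully on.

{"api": "play_rows", "payload": {"series": [[0,18,0,0],[0,36,0,0],[0,54,0,0],[0,72,0,0],[0,84,0,0]]}}

```text
time: 3.42
eef_pos: [701.8, 14.5, 123.4]
eef_rot: [0.694, 0.72, 0.0, 0.0]
force: [-1.2, -0.3, -0.5]
grip_width: 49.7
gripper_force: 0.6
```

{"api": "play_rows", "payload": {"series": [[0,3,0,0],[0,6,0,0],[0,9,0,0],[0,11,0,0],[0,11,0,0]]}}

```text
time: 3.83
eef_pos: [711.3, 14.4, 122.5]
eef_rot: [0.695, 0.719, -0.0, -0.0]
force: [-1.3, -0.0, 0.4]
grip_width: 49.4
gripper_force: 0.2
```

Not yet at the stop, so I push a little further.

{"api": "play_rows", "payload": {"series": [[0,2,0,0],[0,4,0,0],[0,5,0,0],[0,5,0,0]]}}

```text
time: 4.17
eef_pos: [713.0, 14.5, 122.1]
eef_rot: [0.695, 0.719, -0.003, -0.003]
force: [-13.0, -0.2, 6.1]
grip_width: 49.7
gripper_force: 6.7
```

It's on (13 N at the far stop). I back off, lift and head for the first tile.

{"api": "play_rows", "payload": {"series": [[0,-6,0,0],[0,-12,0,0],[0,-12,-40,0],[0,-12,-80,0],[0,-12,-108,0]]}}

```text
time: 4.58
eef_pos: [705.3, 13.9, 234.3]
eef_rot: [0.695, 0.719, 0.001, 0.002]
force: [1.3, -0.2, -0.2]
grip_width: 49.7
gripper_force: 0.0
```

Run:
```python
from h import *
plan((568.3,300.8,110,92))
```

```text
at [705.3  13.9 234.3   2. ] t 4.6 F [ 1.3 -0.2 -0.2] w 49.7 g 0.0
[97.2, -42.3, 41.4, -30.0]
[105.3, 12.0, 41.4, -30.0]
[85.2, 63.0, 41.4, -30.0]
 -> [568.3 300.8 110.   92. ]
```

{"api": "play_rows", "payload": {"series": [[97,-42,41,-30],[97,-42,41,-30],[97,-42,41,-30],[97,-42,41,-30],[97,-42,41,-30]]}}

```text
time: 5.0
eef_pos: [658.0, 111.3, 189.0]
eef_rot: [0.481, 0.877, -0.0, -0.0]
force: [0.7, -0.7, 0.5]
grip_width: 49.4
gripper_force: 0.0
```

{"api": "play_rows", "payload": {"series": [[105,12,41,-30],[105,12,41,-30],[105,12,41,-30],[105,12,41,-30],[105,12,41,-30]]}}

```text
time: 5.42
eef_pos: [613.3, 205.7, 148.3]
eef_rot: [0.24, 0.971, -0.0, 0.0]
force: [0.5, -1.0, -0.2]
grip_width: 49.6
gripper_force: 0.0
```

{"api": "play_rows", "payload": {"series": [[85,63,41,-30],[85,63,41,-30],[85,63,41,-30],[85,63,41,-30],[85,63,41,-30]]}}

```text
time: 5.83
eef_pos: [568.6, 300.6, 107.6]
eef_rot: [-0.018, 1.0, -0.0, 0.0]
force: [0.2, -0.2, 0.1]
grip_width: 50.0
gripper_force: 0.0
```

{"api": "play_rows", "payload": {"series": [[0,0,0,0],[0,0,0,0]], "jaw": 0.32}}

```text
time: 6.0
eef_pos: [570.2, 299.3, 108.9]
eef_rot: [-0.014, 1.0, 0.0, 0.001]
force: [-0.2, -0.8, 0.5]
grip_width: 55.7
gripper_force: 0.0
```

Run:
```python
from h import *
plan((568.3,300.8,6,92))
P=[]
for n in("scene","top"):
    p,d,W=shot(n); print(n,*[x[:4]+x[6:] for x in tiles(p,W)],sep="\n"); P.append(cv2.resize(p[130:290,260:420] if n=="scene" else p[150:250,270:370],(600,600),interpolation=cv2.INTER_CUBIC))
    np.savez(f"pics/{n}2.npz",p=p,d=d,W=W)
p=np.load("pics/top2.npz")["p"]; s=np.load("pics/scene2.npz")["p"]
save("dry2",np.hstack([cv2.resize(p[155:225,280:355],(390,364),interpolation=cv2.INTER_CUBIC),cv2.resize(s[165:215,170:255],(400,364),interpolation=cv2.INTER_CUBIC)]))
```

```text
at [570.2 299.3 108.9  91.6] t 6.0 F [-0.2 -0.8  0.5] w 55.7 g 0.0
[1.9, 1.6, 102.9, -0.4]
 -> [568.3 300.8   6.   92. ]
scene
[np.float64(496.1), np.float64(242.2), np.float64(19.3), -19.9, np.int32(130), np.float64(322.1), np.float64(247.2)]
[np.float64(437.5), np.float64(312.4), np.float64(19.1), -31.3, np.int32(113), np.float64(352.5), np.float64(249.3)]
[np.float64(573.5), np.float64(303.0), np.float64(19.4), 3.4, np.int32(171), np.float64(322.9), np.float64(271.3)]
top
[np.float64(487.3), np.float64(239.8), np.float64(18.9), -11.9, np.int32(78), np.float64(192.6), np.float64(204.0)]
[np.float64(420.7), np.float64(163.7), np.float64(18.8), 23.2, np.int32(71), np.float64(212.9), np.float64(220.8)]
```

View pics/dry2.png

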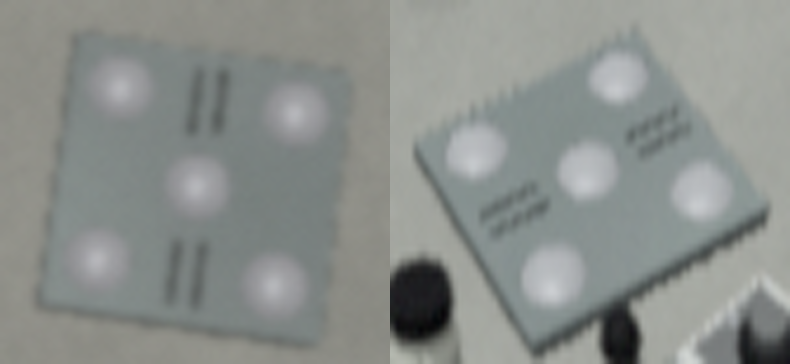

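Top crop: domes at (121,86), (295,113), (197,186), (97,260), (273,285). Scene crop, right half: domes at (618,76), (475,152), (588,172), (700,191), (553,275). I'll fit the dryer pose to these points, and pick the first tile meanwhile.

{"api": "play_rows", "payload": {"series": [[2,1.5,40,0],[2,1.5,75,0],[2,1.5,95,0],[2,1.5,100,0],[2,1.5,102,0]]}}

```text
time: 6.52
eef_pos: [566.0, 300.7, 4.8]
eef_rot: [-0.016, 1.0, -0.0, -0.001]
force: [-0.6, 1.2, 0.6]
grip_width: 59.0
gripper_force: 0.0
```

{"api": "play_rows", "payload": {"series": [[0,0,0,0],[0,0,0,0],[0,0,0,0],[0,0,0,0]]}}

```text
time: 6.85
eef_pos: [567.1, 302.0, 6.7]
eef_rot: [-0.017, 1.0, 0.0, 0.001]
force: [-0.2, 0.3, 0.6]
grip_width: 59.3
gripper_force: 0.0
```

{"api": "play_rows", "payload": {"series": [[0,0,0,0],[0,0,0,0],[0,0,0,0],[0,0,0,0],[0,0,0,0]], "jaw": 1, "newtons": 25}}

```text
time: 7.27
eef_pos: [566.2, 301.9, 5.6]
eef_rot: [-0.018, 1.0, -0.0, -0.0]
force: [0.2, -0.5, -0.2]
grip_width: 35.4
gripper_force: 25.0
```

```bash
cat >> h.py <<'E'
def domes(q): return np.array([[i,j] for i,j in((0,0),(-66,-66),(-66,66),(66,-66),(66,66))])@rot(q[2]).T+q[:2]
E
python3 - <<'E'
from h import *
from scipy.optimize import least_squares
t=np.linspace(0,2*np.pi,48); cap=np.concatenate([np.c_[a*np.cos(t),a*np.sin(t),np.full(48,21-40+np.sqrt(1600-a*a))] for a in(0,12,20,25)])
def cen(n,q):
    o=[]
    for d in domes(q):
        uv=proj(n,cap+[*d,0]).astype(np.float32); M=cv2.moments(cv2.convexHull(uv)); o.append([M["m10"]/M["m00"],M["m01"]/M["m00"]])
    return np.array(o)
obs={"top":np.array([(197,186),(273,285),(97,260),(295,113),(121,86)]),"scene":np.array([(588,172),(618,76),(700,191),(475,152),(553,275)])}
O={"top":(obs["top"]+.5)/5.2-.5+[280,155],"scene":(obs["scene"]-[390,0]+.5)/[400/85,7.28]-.5+[170,165]}
for n in O:
    s=least_squares(lambda q:(cen(n,q)-O[n]).ravel(),[528,-240,-10]); print(n,s.x.round(2),np.abs(s.fun).max().round(2)); print(domes(s.x).round(1).tolist())
    for v in [(528,-240,-10)]: pass
plan((568.3,300.8,150,92))
E
```

```text
top [ 527.25 -240.43  -10.06] 0.35
[[527.3, -240.4], [450.7, -293.9], [473.8, -163.9], [580.7, -316.9], [603.8, -187.0]]
scene [ 527.59 -243.76  -10.1 ] 0.26
[[527.6, -243.8], [451.0, -297.2], [474.2, -167.2], [581.0, -320.3], [604.1, -190.4]]
at [566.2 301.9   5.6  92. ] t 7.3 F [ 0.2 -0.5 -0.2] w 35.4 g 25.0
[-2.1, -1.1, -144.4, 0.0]
 -> [568.3 300.8 150.   92. ]
```

Tile gripped, 35.4 mm against the 36 mm expected. I lift it and check where it sits in the hand.

{"api": "play_rows", "payload": {"series": [[0,0,-8,0],[0,0,-24,0],[0,0,-44,0],[0,0,-64,0],[0,0,-84,0]]}}

```text
time: 7.68
eef_pos: [566.0, 301.8, 90.7]
eef_rot: [-0.018, 1.0, -0.0, -0.0]
force: [0.4, 0.4, -0.7]
grip_width: 35.4
gripper_force: 25.0
```

{"api": "play_rows", "payload": {"series": [[0,0,-15,0],[0,0,-25,0],[0,0,-30,0],[0,0,-30,0],[0,0,-30,0]]}}

```text
time: 8.1
eef_pos: [565.8, 301.7, 119.0]
eef_rot: [-0.018, 1.0, -0.0, -0.0]
force: [-0.0, -0.1, -1.9]
grip_width: 35.2
gripper_force: 25.0
```

```bash
python3 - <<'E'
import re
s=open("h.py").read()
s=s.replace("S=S[v0:v0+40,u0:u0+40]","S=S[v0:v0+40,u0:u0+40]; w=cv2.erode((p.max(-1)[v0:v0+40,u0:u0+40]>75).astype(np.uint8),np.ones((2,2)))")
s=s.replace("g=(m*S).sum()/(m*m).sum(); return ((S-g*m)**2).sum()","g=(w*m*S).sum()/(w*m*m).sum(); return (w*(S-g*m)**2).sum()/w.mean()")
open("h.py","w").write(s)
E
python3 - <<'E'
from h import *
plan((470,-10,160,85),(474,-165.5,120,80))
e=r.read_state()["eef_pos"]
p,d,W=shot("scene"); print(fit_tile("scene",p,e[0],e[1],2,e[2]-1.6)); save("held1",p,(280,190,360,270),6)
E
```

```text
at [565.8 301.7 119.   92. ] t 8.1 F [-0.  -0.1 -1.9] w 35.2 g 25.0
[53.3, -154.1, -20.5, 3.5]
[43.8, -157.1, -20.5, 3.5]
 -> [470. -10. 160.  85.]
[-17.5, -154.6, 40.0, 5.0]
 -> [ 474.  -165.5  120.    80. ]
(array([583.4, 299.2,   6.5]), np.float64(186.2))
```

View pics/held1.png

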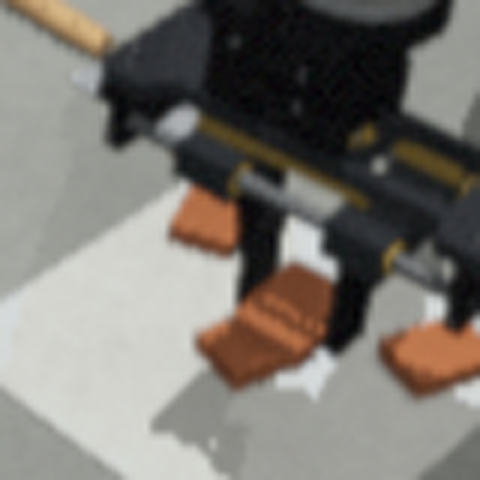

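```bash
cat >> h.py <<'E'
def held(e,rad=45):
    "plane fits of red depth points near the hand"
    p,d,W=shot("scene"); m=(red(p)>.55)&(np.linalg.norm(W-e,axis=-1)<rad); q=W[m]; rgb=p[m].mean(0)
    c=q.mean(0); n=np.linalg.svd(q-c)[2]; print("n",len(q),"c",c.round(1),"min",q.min(0).round(1),"max",q.max(0).round(1)); print("normal",n[2].round(2),"axes",n[0].round(2),"sd",np.std((q-c)@n.T,axis=0).round(1)); return q,p,m
E
python3 - <<'E'
from h import *
e=r.read_state()["eef_pos"]; q,p,m=held(e); print(calibration("scene")["intrinsics"][0])
v,u=np.nonzero(m); o=np.argsort(q[:,0]); print(np.c_[u,v,q][o][::6].round(0).astype(int).tolist())
E
```

```text
n 199 c [578.6 303.2 131.2] min [547.7 283.1 118.7] max [596.4 323.  153.3]
normal [-0.17  0.08 -0.98] axes [ 0.94  0.32 -0.13] sd [13.5 10.5  4. ]
[357.91313244   0.         254.56254176]
[[333, 236, 548, 300, 131], [329, 235, 553, 290, 131], [330, 236, 557, 296, 134], [334, 239, 559, 310, 133], [325, 235, 561, 283, 132], [327, 236, 563, 291, 134], [331, 239, 565, 305, 134], [333, 242, 567, 313, 130], [328, 239, 569, 298, 132], [329, 240, 571, 303, 133], [330, 241, 572, 307, 133], [328, 240, 573, 301, 133], [330, 242, 574, 309, 132], [335, 242, 575, 323, 142], [325, 239, 577, 294, 134], [330, 243, 578, 311, 132], [322, 238, 579, 286, 134], [332, 247, 579, 320, 125], [332, 246, 581, 320, 130], [328, 243, 583, 308, 134], [331, 246, 585, 319, 132], [326, 243, 587, 304, 133], [327, 245, 588, 309, 131], [326, 244, 589, 306, 133], [329, 246, 591, 317, 134], [328, 250, 592, 317, 120], [325, 246, 592, 306, 128], [318, 244, 593, 285, 121], [325, 248, 593, 308, 122], [323, 246, 594, 301, 125], [321, 243, 594, 294, 132], [325, 249, 595, 309, 121], [325, 247, 595, 308, 128], [323, 247, 596, 303, 125]]
```

Depth shows the held tile level, with its top at 132 mm and so its underside at about 118 mm. It sits about 2.3 mm beyond the TCP along its length. I carry it to dome3 at (474,-165.5).

```bash
python3 -c "
from h import *
plan((480,60,150,86),(471.7,-165.1,70,80),(471.7,-165.1,26,80))"
```

```text
at [565.3 301.5 118.   92. ] t 8.2 F [ 0.4 -0.7 -0.9] w 35.6 g 25.0
[46.9, -119.2, -16.0, 3.0]
[40.5, -121.5, -16.0, 3.0]
 -> [480.  60. 150.  86.]
[-3.7, -112.6, 40.0, 3.0]
[-9.6, -112.2, 40.0, 3.0]
 -> [ 471.7 -165.1   70.    80. ]
[0.0, 0.0, 44.0, -0.0]
 -> [ 471.7 -165.1   26.    80. ]
```

{"api": "play_rows", "payload": {"series": [[7,-18,-5,0.5],[18,-48,-10,1],[29,-78,-16,2],[40,-103,-16,3],[47,-119,-16,3]]}}

```text
time: 8.62
eef_pos: [521.9, 179.1, 134.4]
eef_rot: [0.009, 1.0, -0.001, -0.001]
force: [-0.0, 1.0, -1.2]
grip_width: 35.7
gripper_force: 25.0
```

{"api": "play_rows", "payload": {"series": [[9,-26,-4,0.5],[18,-54,-8,1],[28,-82,-12,2],[36,-107,-16,3],[40.5,-121.5,-16,3]]}}

```text
time: 9.03
eef_pos: [479.6, 58.4, 151.1]
eef_rot: [0.036, 0.999, -0.0, -0.001]
force: [1.7, 0.2, -0.8]
grip_width: 35.8
gripper_force: 25.0
```

{"api": "play_rows", "payload": {"series": [[-1,-24,8,0.5],[-2,-50,16,1],[-3,-76,26,2],[-4,-98,36,3],[-4,-112.5,40,3]]}}

```text
time: 9.45
eef_pos: [475.3, -53.6, 109.2]
eef_rot: [0.062, 0.998, 0.0, -0.002]
force: [-0.9, -0.3, -1.3]
grip_width: 35.7
gripper_force: 25.0
```

{"api": "play_rows", "payload": {"series": [[-2,-26,10,0.5],[-4,-54,20,1],[-7,-84,32,2],[-9,-104,40,3],[-10,-112,40,3]]}}

```text
time: 9.87
eef_pos: [471.1, -166.0, 68.8]
eef_rot: [0.089, 0.996, 0.001, -0.002]
force: [-0.5, -0.0, -0.6]
grip_width: 35.7
gripper_force: 25.0
```

{"api": "play_rows", "payload": {"series": [[0,0,0,0],[0,0,0,0],[0,0,0,0]]}}

```text
time: 10.12
eef_pos: [473.4, -163.4, 71.7]
eef_rot: [0.087, 0.996, 0.0, -0.0]
force: [0.0, -0.1, -0.5]
grip_width: 35.9
gripper_force: 25.0
```

```bash
python3 -c "
from h import *
plan((471.7,-165.1,27,80))
held(r.read_state()['eef_pos'])"
```

```text
at [ 473.4 -163.4   71.7   80.1] t 10.1 F [ 0.  -0.1 -0.5] w 35.9 g 25.0
[1.4, -1.9, 44.7, 0.1]
 -> [ 471.7 -165.1   27.    80. ]
n 75 c [ 490.1 -161.7   84.6] min [ 464.8 -181.2   72.7] max [ 503.3 -144.8  103.8]
normal [ 0.34 -0.07  0.94] axes [ 0.55  0.83 -0.13] sd [12.3  9.   4.7]
```

{"api": "play_rows", "payload": {"series": [[1,-1.5,15,0],[1,-1.5,28,0],[1,-1.5,36,0],[1,-1.5,40,0],[1,-1.5,40,0]]}}

```text
time: 10.58
eef_pos: [471.5, -164.7, 30.8]
eef_rot: [0.087, 0.996, 0.0, -0.001]
force: [0.4, 0.2, -0.7]
grip_width: 35.6
gripper_force: 25.0
```

{"api": "play_rows", "payload": {"series": [[0,0,0,0],[0,0,0,0],[0,0,0,0],[0,0,0,0]]}}

```text
time: 10.92
eef_pos: [472.5, -165.9, 32.2]
eef_rot: [0.087, 0.996, -0.0, 0.001]
force: [-0.4, 0.4, -0.3]
grip_width: 35.5
gripper_force: 25.0
```

{"api": "play_rows", "payload": {"series": [[0,0,0,0]]}}

```text
time: 11.0
eef_pos: [472.4, -165.9, 32.0]
eef_rot: [0.087, 0.996, -0.0, 0.0]
force: [1.1, -0.2, -0.6]
grip_width: 35.6
gripper_force: 25.0
```

{"api": "play_rows", "payload": {"series": [[0,0,0,0]]}}

```text
time: 11.08
eef_pos: [472.2, -165.8, 31.8]
eef_rot: [0.087, 0.996, -0.0, 0.0]
force: [-0.2, 0.1, -0.3]
grip_width: 35.8
gripper_force: 25.0
```

```bash
python3 -c "
from h import *
plan((471.7,-165.1,23,80))
p,d,W=shot('scene'); save('held2',p,(195,165,255,215),8)
plan((471.7,-165.1,23,80))
"
```

```text
at [ 472.2 -165.8   31.8   80. ] t 11.1 F [-0.2  0.1 -0.3] w 35.8 g 25.0
[0.6, 0.6, 8.8, 0.0]
 -> [ 471.7 -165.1   23.    80. ]
at [ 472.1 -165.8   31.7   80. ] t 11.1 F [-0.2  0.2 -1.2] w 35.7 g 25.0
[0.5, 0.6, 8.7, 0.0]
 -> [ 471.7 -165.1   23.    80. ]
```

View pics/held2.png

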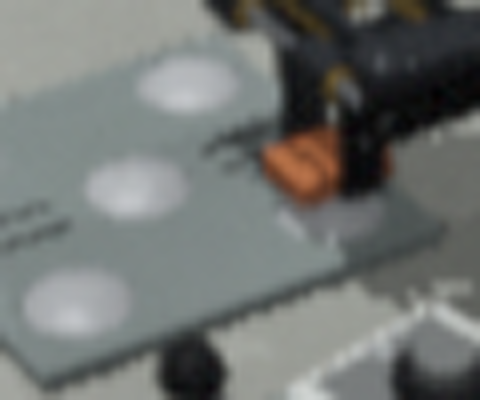

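It's above the dome. I lower to contact height and release.

{"api": "play_rows", "payload": {"series": [[0.5,0.5,3,0],[0.5,0.5,5,0],[0.5,0.5,7,0],[0.5,0.5,8,0],[0.5,0.5,8,0]]}}

```text
time: 11.55
eef_pos: [471.3, -165.0, 23.1]
eef_rot: [0.087, 0.996, 0.0, -0.0]
force: [-0.7, -0.3, -0.5]
grip_width: 35.9
gripper_force: 25.0
```

{"api": "play_rows", "payload": {"series": [[0,0,0.4,0],[0,0,0.7,0],[0,0,0.7,0],[0,0,0.7,0],[0,0,0.7,0]]}}

```text
time: 11.97
eef_pos: [471.7, -165.2, 22.9]
eef_rot: [0.087, 0.996, -0.0, 0.0]
force: [0.3, 0.5, -1.0]
grip_width: 35.7
gripper_force: 25.0
```

{"api": "play_rows", "payload": {"series": [[0,0,0.4,0],[0,0,0.8,0],[0,0,0.8,0],[0,0,0.8,0]]}}

```text
time: 12.3
eef_pos: [471.8, -165.2, 22.3]
eef_rot: [0.087, 0.996, -0.0, 0.0]
force: [-1.3, 0.4, 4.4]
grip_width: 35.6
gripper_force: 25.0
```

{"api": "play_rows", "payload": {"series": [[0,0,0.3,0],[0,0,0.5,0],[0,0,0.5,0],[0,0,0.5,0]]}}

```text
time: 12.63
eef_pos: [471.8, -165.2, 22.3]
eef_rot: [0.087, 0.996, -0.0, 0.0]
force: [-2.5, 1.8, 9.1]
grip_width: 35.4
gripper_force: 25.0
```

Contact at TCP z 22.3. I ease off and open.

{"api": "play_rows", "payload": {"series": [[0,0,-0.6,0],[0,0,-0.8,0],[0,0,-0.8,0]]}}

```text
time: 12.88
eef_pos: [471.7, -165.2, 22.4]
eef_rot: [0.087, 0.996, -0.0, 0.0]
force: [-0.5, 0.7, 2.1]
grip_width: 35.9
gripper_force: 25.0
```

{"api": "play_rows", "payload": {"series": [[0,0,0,0],[0,0,0,0],[0,0,0,0],[0,0,0,0],[0,0,0,0]], "jaw": 0.4}}

```text
time: 13.3
eef_pos: [471.5, -165.1, 22.2]
eef_rot: [0.087, 0.996, 0.0, -0.0]
force: [-0.3, -0.7, 0.3]
grip_width: 51.3
gripper_force: 0.0
```

{"api": "play_rows", "payload": {"series": [[0,0,-15,0],[0,0,-40,0],[0,0,-75,0],[0,0,-110,0],[0,0,-130,0]]}}

```text
time: 13.72
eef_pos: [473.1, -165.9, 156.3]
eef_rot: [0.087, 0.996, -0.001, 0.002]
force: [0.3, 0.9, -0.2]
grip_width: 52.3
gripper_force: 0.0
```

```bash
python3 -c "
from h import *
plan((480,60,160,80),(489,240,110,74))"
```

```text
at [ 473.1 -165.9  156.3   80. ] t 13.7 F [ 0.3  0.9 -0.2] w 52.3 g 0.0
[16.2, 111.8, -1.9, 0.0]
[16.2, 111.8, -1.9, 0.0]
 -> [480.  60. 160.  80.]
[22.4, 178.8, 50.0, 6.0]
 -> [489. 240. 110.  74.]
```

{"api": "play_rows", "payload": {"series": [[16,112,-2,0],[16,112,-2,0],[16,112,-2,0],[16,112,-2,0]]}}

```text
time: 14.05
eef_pos: [475.0, -47.6, 154.5]
eef_rot: [0.085, 0.996, 0.001, 0.0]
force: [0.2, -0.6, 0.4]
grip_width: 52.3
gripper_force: 0.0
```

{"api": "play_rows", "payload": {"series": [[16,112,-2,0],[16,112,-2,0],[16,112,-2,0],[16,112,-2,0]]}}

```text
time: 14.38
eef_pos: [478.8, 65.1, 156.4]
eef_rot: [0.085, 0.996, 0.001, 0.0]
force: [-0.7, -0.1, -0.1]
grip_width: 52.6
gripper_force: 0.0
```

{"api": "play_rows", "payload": {"series": [[22,179,30,6],[22,179,50,6],[22,179,50,6],[22,179,50,6],[22,179,50,6]]}}

```text
time: 14.8
eef_pos: [487.8, 243.6, 104.8]
eef_rot: [0.138, 0.99, 0.0, -0.001]
force: [-0.7, 0.3, -0.5]
grip_width: 52.4
gripper_force: 0.0
```

```bash
cat >> h.py <<'E'
def look(tag,dm,bt):
    "fit tiles on domes dm and board guesses bt in both cameras; view dryer crop"
    I={}
    for n in("scene","top"):
        p,d,W=shot(n); I[n]=p; print(n,[x[:4]+[int(x[6])] for x in np.array(tiles(p,W)).round(1).tolist()])
        for g in dm:
            print(" dome",fit_tile(n,p,*g,21))
            w=W[(red(p)>.6)&(np.hypot(W[...,0]-g[0],W[...,1]-g[1])<27)&(W[...,2]>28)]
            if len(w)>10:
                A=np.c_[w[:,:2]-g[:2],np.ones(len(w))]; s=np.linalg.lstsq(A,w[:,2],rcond=None)[0]; print("  slope deg",np.degrees(s[:2]).round(1),"z",s[2].round(1),len(w))
        for g in bt: print(" board",fit_tile(n,p,*g,4))
    save(tag,np.hstack([cv2.resize(I["top"][155:225,280:355],(390,364),interpolation=cv2.INTER_CUBIC),cv2.resize(I["scene"][165:215,170:255],(400,364),interpolation=cv2.INTER_CUBIC)]))
E
python3 -c "
from h import *
look('place1',[(474,-165.5,-10)],[(489,240,-17),(427.5,309,-21),(421,163,20)])
plan((489,240,6,74))"
```

```text
scene [[481.6, -158.9, 36.9, -15.2, 73], [429.1, 167.1, 19.6, 16.0, 105], [495.0, 242.2, 19.3, -17.4, 142], [434.1, 311.0, 19.1, -20.8, 134]]
 dome (array([ 472.7, -167.8,  -12. ]), np.float64(3.8))
  slope deg [-3.  -4.7] z 36.8 86
 board (array([488.6, 238. , -16.5]), np.float64(43.8))
 board (array([428.1, 307.8, -21.3]), np.float64(9.3))
 board (array([421.8, 161.8,  22.2]), np.float64(81.0))
top [[471.8, -163.0, 35.4, -2.4, 85], [419.8, 163.0, 18.1, 20.7, 75]]
 dome (array([ 473.3, -164.1,  -10.4]), np.float64(6.1))
  slope deg [-0.2  1.7] z 34.8 100
 board (array([494.4, 249.6, -15.2]), np.float64(472.2))
 board (array([421.7, 307.7, -37.7]), np.float64(601.1))
 board (array([422.4, 164.9,  18.9]), np.float64(123.2))
at [487.4 243.  104.6  74.2] t 14.9 F [ 0.7 -0.4 -0.1] w 52.2 g 0.0
[-2.4, -2.5, 98.6, 0.2]
 -> [489. 240.   6.  74.]
```

View pics/place1.png

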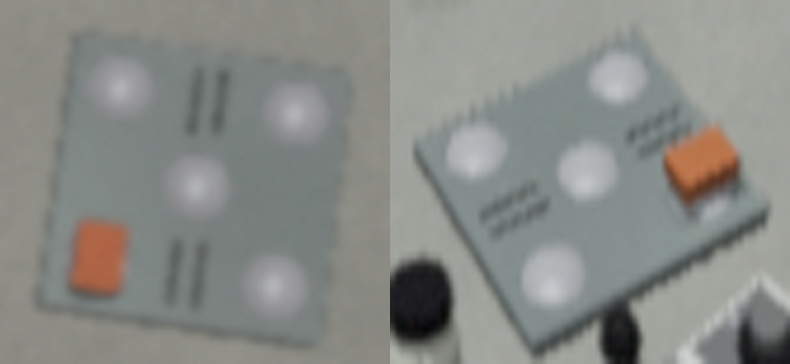

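Tile 1 sits on dome3 within about 1 mm of its top in both views: top crop (99,257), scene crop (703,163). It's level. Next is the middle tile at (488.7,239.8), -17°.

{"api": "play_rows", "payload": {"series": [[-2,-3,40,1],[-2,-3,75,1],[-2,-3,92,1],[-2,-3,98,1],[-2,-3,98,1]]}}

```text
time: 15.32
eef_pos: [488.4, 235.9, 6.8]
eef_rot: [0.148, 0.989, -0.001, -0.002]
force: [-0.4, -0.6, 0.7]
grip_width: 52.3
gripper_force: 0.0
```

{"api": "play_rows", "payload": {"series": [[0,0,0,0],[0,0,0,0],[0,0,0,0],[0,0,0,0],[0,0,0,0]]}}

```text
time: 15.73
eef_pos: [490.3, 238.0, 9.5]
eef_rot: [0.148, 0.989, 0.0, 0.001]
force: [-0.4, 0.3, -0.5]
grip_width: 52.5
gripper_force: 0.0
```

```bash
python3 -c "
from h import *
plan((488.7,239.8,6,73))"
```

```text
at [490.3 238.    9.5  73. ] t 15.7 F [-0.4  0.3 -0.5] w 52.5 g 0.0
[2.0, 1.3, 3.5, 0.0]
 -> [488.7 239.8   6.   73. ]
```

{"api": "play_rows", "payload": {"series": [[2,1.3,2,0],[2,1.3,3,0],[2,1.3,3,0],[2,1.3,3,0],[2,1.3,3,0]]}}

```text
time: 16.15
eef_pos: [487.8, 239.6, 5.2]
eef_rot: [0.148, 0.989, -0.0, -0.0]
force: [-0.2, 0.3, 0.3]
grip_width: 52.0
gripper_force: 0.0
```

{"api": "play_rows", "payload": {"series": [[0,0,0,0],[0,0,0,0],[0,0,0,0],[0,0,0,0],[0,0,0,0]], "jaw": 1}}

```text
time: 16.57
eef_pos: [488.0, 239.5, 5.4]
eef_rot: [0.148, 0.989, 0.0, 0.0]
force: [0.2, -0.6, 0.7]
grip_width: 35.9
gripper_force: 25.0
```

{"api": "play_rows", "payload": {"series": [[0,0,0,0],[0,0,-8,0],[0,0,-28,0],[0,0,-58,0],[0,0,-88,0]]}}

```text
time: 16.98
eef_pos: [486.8, 239.2, 93.8]
eef_rot: [0.148, 0.989, -0.001, -0.001]
force: [1.0, -0.8, -0.7]
grip_width: 35.9
gripper_force: 25.0
```

{"api": "play_rows", "payload": {"series": [[0,0,-25,0],[0,0,-45,0],[0,0,-55,0],[0,0,-55,0]]}}

```text
time: 17.32
eef_pos: [489.8, 240.2, 151.7]
eef_rot: [0.148, 0.989, 0.001, 0.003]
force: [0.8, 0.4, 0.1]
grip_width: 35.7
gripper_force: 25.0
```

```bash
python3 -c "
from h import *
plan((470,40,150,77),(452,-295.5,70,80))"
```

```text
at [489.8 240.2 151.7  73. ] t 17.3 F [0.8 0.4 0.1] w 35.7 g 25.0
[-19.8, -98.6, 0.8, -2.0]
[-16.3, -99.2, 0.8, -2.0]
 -> [470.  40. 150.  77.]
[-29.0, -165.5, 40.0, -1.5]
[-24.6, -166.2, 40.0, -1.5]
 -> [ 452.  -295.5   70.    80. ]
```

{"api": "play_rows", "payload": {"series": [[-3,-16,0,-0.5],[-8,-42,0,-1],[-13,-68,0,-1.5],[-17,-88,0,-2],[-20,-98.5,1,-2]]}}

```text
time: 17.73
eef_pos: [476.8, 137.6, 145.6]
eef_rot: [0.131, 0.991, -0.001, -0.001]
force: [0.0, 0.4, -1.3]
grip_width: 35.8
gripper_force: 25.0
```

{"api": "play_rows", "payload": {"series": [[-4,-24,0,-0.5],[-8,-50,0,-1],[-12,-74,0,-1.5],[-15,-92,0,-2],[-16,-99,1,-2]]}}

```text
time: 18.15
eef_pos: [467.5, 38.0, 145.3]
eef_rot: [0.114, 0.993, -0.0, -0.001]
force: [0.7, -0.7, -0.5]
grip_width: 36.0
gripper_force: 25.0
```

{"api": "play_rows", "payload": {"series": [[-5,-30,3,-0.5],[-12,-66,8,-1],[-19,-104,14,-1.5],[-25,-140,18,-1.5],[-29,-165.5,20,-1.5]]}}

```text
time: 18.57
eef_pos: [458.5, -129.7, 125.0]
eef_rot: [0.101, 0.995, 0.0, -0.001]
force: [0.7, -0.5, -0.1]
grip_width: 35.9
gripper_force: 25.0
```

{"api": "play_rows", "payload": {"series": [[-5,-36,6,-0.5],[-11,-76,14,-1],[-18,-116,30,-1.5],[-23,-148,46,-1.5],[-24.6,-166,58,-1.5]]}}

```text
time: 18.98
eef_pos: [449.9, -298.4, 66.5]
eef_rot: [0.088, 0.996, -0.0, -0.0]
force: [-0.1, 0.8, -0.0]
grip_width: 35.9
gripper_force: 25.0
```

{"api": "play_rows", "payload": {"series": [[0,0,10,0],[0,0,24,0],[0,0,34,0],[0,0,38,0],[0,0,38,0]]}}

```text
time: 19.4
eef_pos: [449.6, -293.7, 28.7]
eef_rot: [0.087, 0.996, 0.001, -0.001]
force: [-0.6, 0.1, -0.5]
grip_width: 36.1
gripper_force: 25.0
```

{"api": "play_rows", "payload": {"series": [[0,0,0,0],[0,0,0,0],[0,0,0,0],[0,0,0,0],[0,0,0,0]]}}

```text
time: 19.82
eef_pos: [450.6, -295.8, 31.0]
eef_rot: [0.087, 0.996, -0.0, 0.0]
force: [0.6, 0.0, -0.5]
grip_width: 35.6
gripper_force: 25.0
```

```bash
python3 -c "
from h import *
plan((451.2,-295.0,23,80))"
```

```text
at [ 450.6 -295.8   31.    80. ] t 19.8 F [ 0.6  0.  -0.5] w 35.6 g 25.0
[-0.4, 0.9, 8.0, 0.0]
 -> [ 451.2 -295.    23.    80. ]
```

{"api": "play_rows", "payload": {"series": [[-0.4,0.8,3,0],[-0.4,0.8,5,0],[-0.4,0.8,6.5,0],[-0.4,0.8,7.2,0],[-0.4,0.8,7.2,0]]}}

```text
time: 20.23
eef_pos: [450.5, -294.7, 22.7]
eef_rot: [0.087, 0.996, 0.0, -0.0]
force: [0.0, -0.1, 0.3]
grip_width: 35.9
gripper_force: 25.0
```

{"api": "play_rows", "payload": {"series": [[0,0,0,0],[0,0,0.5,0],[0,0,0.5,0],[0,0,0.5,0]]}}

```text
time: 20.57
eef_pos: [450.8, -294.9, 22.7]
eef_rot: [0.087, 0.996, -0.0, 0.0]
force: [-0.5, 0.1, -0.1]
grip_width: 35.5
gripper_force: 25.0
```

{"api": "play_rows", "payload": {"series": [[0,0,0.3,0],[0,0,0.5,0],[0,0,0.5,0],[0,0,0.5,0]]}}

```text
time: 20.9
eef_pos: [450.8, -295.0, 22.3]
eef_rot: [0.087, 0.996, -0.0, 0.0]
force: [-0.8, 0.3, -0.1]
grip_width: 36.0
gripper_force: 25.0
```

Nearly touching, so one more small step, then open and leave for the next tile.

{"api": "play_rows", "payload": {"series": [[0,0,0.3,0],[0,0,0.4,0],[0,0,0.4,0],[0,0,0.4,0]]}}

```text
time: 21.23
eef_pos: [450.8, -295.0, 22.1]
eef_rot: [0.087, 0.996, -0.0, 0.0]
force: [-1.5, 1.6, 5.1]
grip_width: 35.6
gripper_force: 25.0
```

{"api": "play_rows", "payload": {"series": [[0,0,0,0],[0,0,0,0],[0,0,0,0],[0,0,0,0],[0,0,0,0]], "jaw": 0.4}}

```text
time: 21.65
eef_pos: [450.6, -294.8, 21.5]
eef_rot: [0.087, 0.996, 0.0, -0.0]
force: [0.0, -0.1, -0.5]
grip_width: 51.3
gripper_force: 0.0
```

{"api": "play_rows", "payload": {"series": [[0,0,-15,0],[0,0,-40,0],[0,0,-75,0],[0,0,-110,0],[0,0,-130,0]]}}

```text
time: 22.07
eef_pos: [452.0, -296.0, 155.7]
eef_rot: [0.087, 0.996, -0.001, 0.002]
force: [0.9, -1.1, 0.0]
grip_width: 52.2
gripper_force: 0.0
```

```bash
python3 -c "
from h import *
plan((470,0,155,69),(427.6,309,110,69))"
```

```text
at [ 452.  -296.   155.7   80. ] t 22.1 F [ 0.9 -1.1  0. ] w 52.2 g 0.0
[16.8, 147.3, 0.4, 5.5]
[30.9, 145.0, 0.4, 5.5]
 -> [470.   0. 155.  69.]
[75.2, 136.6, 22.5, -0.0]
[75.2, 136.6, 22.5, -0.0]
 -> [427.6 309.  110.   69. ]
```

{"api": "play_rows", "payload": {"series": [[17,147,0,5.5],[17,147,0,5.5],[17,147,0,5.5],[17,147,0,5.5]]}}

```text
time: 22.4
eef_pos: [459.1, -143.8, 151.7]
eef_rot: [0.134, 0.991, 0.001, -0.0]
force: [0.2, 0.2, -0.0]
grip_width: 52.5
gripper_force: 0.0
```

{"api": "play_rows", "payload": {"series": [[31,145,0,5.5],[31,145,0,5.5],[31,145,0,5.5],[31,145,0,5.5]]}}

```text
time: 22.73
eef_pos: [467.9, 4.4, 151.8]
eef_rot: [0.181, 0.983, 0.001, -0.0]
force: [0.8, 0.0, -0.1]
grip_width: 52.3
gripper_force: 0.0
```

```bash
python3 -c "
from h import *
look('place2',[(474,-165.5,-10),(450.8,-295.5,-10)],[(427.6,309,-21),(421,163,20)])
plan((427.6,309,110,69))"
```

```text
scene [[457.8, -288.9, 36.5, -8.3, 62], [481.4, -160.2, 36.4, -7.9, 77], [428.6, 167.4, 19.5, 17.0, 99], [435.1, 311.0, 19.3, -20.9, 132]]
 dome (array([ 472.7, -167.6,  -12.5]), np.float64(56.6))
  slope deg [-2.9 -5.1] z 36.4 85
 dome (array([ 451.4, -298.2,   -8.9]), np.float64(61.4))
  slope deg [-1.  -6.5] z 36.8 64
 board (array([427.6, 307.5, -19.2]), np.float64(13.1))
 board (array([421.7, 162.2,  22.3]), np.float64(7.7))
top [[471.5, -163.8, 35.1, -11.3, 90], [451.1, -292.4, 35.6, -6.8, 94], [426.2, 309.1, 18.2, -27.8, 82], [420.4, 163.3, 19.0, 22.3, 72]]
 dome (array([ 473.3, -164.1,  -10.3]), np.float64(6.3))
  slope deg [-0.1 -1.3] z 34.4 108
 dome (array([ 452.3, -294.3,  -10. ]), np.float64(5.8))
  slope deg [-2.1  3.2] z 34.8 114
 board (array([427.3, 310.7, -23.2]), np.float64(8.5))
 board (array([421.7, 164.1,  19.7]), np.float64(140.8))
at [468.1   4.2 151.7  69.3] t 22.8 F [-0.7  0.4 -0.1] w 52.4 g 0.0
[72.9, 135.4, 20.9, 0.1]
[73.2, 135.2, 20.9, 0.1]
 -> [427.6 309.  110.   69. ]
```

View pics/place2.png

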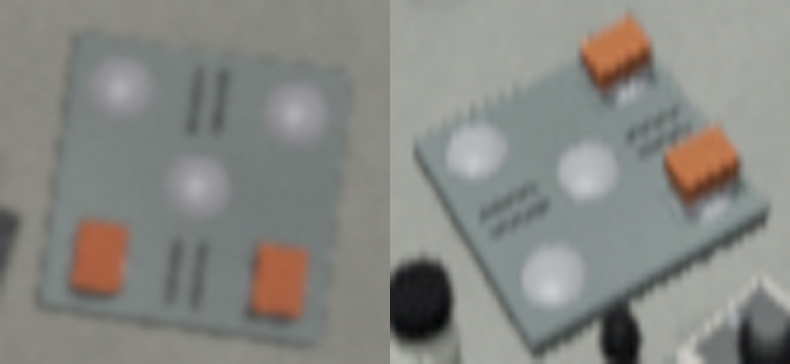

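Both tiles are balanced, about 1 mm off centre each: top crop (99,257) and (279,281). Next is the tile at (427.5,309).

{"api": "play_rows", "payload": {"series": [[73,135,0,0],[73,135,10,0],[73,135,20,0],[73,135,20,0]]}}

```text
time: 23.17
eef_pos: [448.3, 154.5, 131.6]
eef_rot: [0.182, 0.983, 0.0, 0.0]
force: [0.6, 0.3, -0.3]
grip_width: 52.0
gripper_force: 0.0
```

{"api": "play_rows", "payload": {"series": [[73,135,20,0.6],[73,135,20,0.6],[73,135,20,0.6],[73,135,20,0.6],[73,135,20,0.6]]}}

```text
time: 23.58
eef_pos: [427.8, 308.9, 111.0]
eef_rot: [0.186, 0.983, 0.001, -0.0]
force: [-0.0, -0.5, -0.7]
grip_width: 52.2
gripper_force: 0.0
```

{"api": "play_rows", "payload": {"series": [[0,0,20,0],[0,0,50,0],[0,0,70,0],[0,0,80,0],[0,0,80,0]]}}

```text
time: 24.0
eef_pos: [427.2, 303.2, 29.1]
eef_rot: [0.188, 0.982, -0.002, -0.002]
force: [0.6, 0.1, 0.1]
grip_width: 52.5
gripper_force: 0.0
```

{"api": "play_rows", "payload": {"series": [[0,0,0,0],[0,0,0,0],[0,0,0,0],[0,0,0,0],[0,0,0,0]]}}

```text
time: 24.42
eef_pos: [429.5, 305.6, 32.9]
eef_rot: [0.187, 0.982, 0.001, 0.001]
force: [1.1, -0.1, 0.1]
grip_width: 52.1
gripper_force: 0.0
```

```bash
python3 -c "
from h import *
plan((427.5,309.1,5.5,68.5))"
```

```text
at [429.5 305.6  32.9  68.4] t 24.4 F [ 1.1 -0.1  0.1] w 52.1 g 0.0
[3.2, 2.5, 27.4, -0.1]
 -> [427.5 309.1   5.5  68.5]
```

{"api": "play_rows", "payload": {"series": [[3,2.5,10,0],[3,2.5,20,0],[3,2.5,25,0],[3,2.5,27,0],[3,2.5,27,0]]}}

```text
time: 24.83
eef_pos: [425.7, 308.3, 4.4]
eef_rot: [0.187, 0.982, -0.001, -0.001]
force: [-5.7, -2.6, 9.7]
grip_width: 52.0
gripper_force: 4.7
```

{"api": "play_rows", "payload": {"series": [[0,0,0,0],[0,0,0,0],[0,0,0,0],[0,0,0,0],[0,0,0,0]]}}

```text
time: 25.25
eef_pos: [425.8, 308.3, 4.4]
eef_rot: [0.187, 0.982, -0.001, -0.001]
force: [-4.3, -2.3, 7.9]
grip_width: 52.1
gripper_force: 4.2
```

{"api": "play_rows", "payload": {"series": [[0,0,0,0],[0,0,0,0],[0,0,0,0],[0,0,0,0],[0,0,0,0]], "jaw": 1}}

```text
time: 25.67
eef_pos: [426.9, 308.6, 4.4]
eef_rot: [0.187, 0.982, -0.0, -0.0]
force: [0.3, 0.5, 0.7]
grip_width: 35.8
gripper_force: 25.2
```

{"api": "play_rows", "payload": {"series": [[0,0,0,0],[0,0,-8,0],[0,0,-28,0],[0,0,-58,0],[0,0,-88,0]]}}

```text
time: 26.08
eef_pos: [425.5, 307.7, 92.8]
eef_rot: [0.187, 0.982, -0.001, -0.001]
force: [0.3, -0.9, -0.3]
grip_width: 35.9
gripper_force: 25.0
```

{"api": "play_rows", "payload": {"series": [[0,0,-25,0],[0,0,-45,0],[0,0,-60,0],[0,0,-60,0]]}}

```text
time: 26.42
eef_pos: [428.9, 309.6, 157.0]
eef_rot: [0.187, 0.982, 0.002, 0.003]
force: [0.7, 0.4, -0.8]
grip_width: 36.1
gripper_force: 25.0
```

```bash
python3 -c "
from h import *
plan((470,40,155,75),(530,-240,150,80),(580.8,-318.6,75,80))"
```

```text
at [428.9 309.6 157.   68.4] t 26.4 F [ 0.7  0.4 -0.8] w 36.1 g 25.0
[-68.7, -117.8, 1.0, -3.3]
[-61.8, -121.5, 1.0, -3.3]
 -> [470.  40. 155.  75.]
[-65.2, -127.5, 2.5, -2.5]
[-59.6, -130.2, 2.5, -2.5]
 -> [ 530. -240.  150.   80.]
[-63.7, -68.6, 75.0, -0.0]
 -> [ 580.8 -318.6   75.    80. ]
```

{"api": "play_rows", "payload": {"series": [[-10,-17,0,-0.5],[-26,-44,0,-1],[-42,-72,0,-2],[-57,-98,0,-3],[-68.7,-118,1,-3.3]]}}

```text
time: 26.83
eef_pos: [446.5, 171.5, 150.5]
eef_rot: [0.159, 0.987, -0.001, -0.001]
force: [0.5, -0.3, -0.2]
grip_width: 35.7
gripper_force: 25.0
```

{"api": "play_rows", "payload": {"series": [[-13,-26,0,-0.5],[-28,-55,0,-1],[-42,-82,0,-2],[-54,-106,0,-3],[-62,-121.5,1,-3.3]]}}

```text
time: 27.25
eef_pos: [467.4, 36.4, 149.7]
eef_rot: [0.131, 0.991, -0.0, -0.001]
force: [0.2, -0.0, -0.8]
grip_width: 35.8
gripper_force: 25.0
```

{"api": "play_rows", "payload": {"series": [[-13,-26,0,-0.5],[-27,-54,0,-1],[-41,-80,0,-2],[-54,-106,0,-2.5],[-65,-127.5,2,-2.5]]}}

```text
time: 27.67
eef_pos: [497.4, -103.0, 147.8]
eef_rot: [0.109, 0.994, -0.0, -0.001]
force: [0.4, -0.0, -0.2]
grip_width: 35.6
gripper_force: 25.0
```

{"api": "play_rows", "payload": {"series": [[-13,-28,0,-0.5],[-27,-58,0,-1],[-41,-88,0,-2],[-53,-115,0,-2.5],[-60,-130,2,-2.5]]}}

```text
time: 28.08
eef_pos: [528.0, -243.9, 145.8]
eef_rot: [0.088, 0.996, -0.0, -0.0]
force: [-0.5, 0.0, -0.6]
grip_width: 35.9
gripper_force: 25.0
```

{"api": "play_rows", "payload": {"series": [[-13,-14,12,0],[-30,-32,30,0],[-48,-51,55,0],[-60,-64,75,0],[-64,-69,85,0]]}}

```text
time: 28.5
eef_pos: [578.2, -320.2, 57.3]
eef_rot: [0.088, 0.996, 0.001, -0.002]
force: [-1.4, 2.0, -1.9]
grip_width: 36.0
gripper_force: 25.0
```

{"api": "play_rows", "payload": {"series": [[0,0,12,0],[0,0,24,0],[0,0,30,0],[0,0,30,0],[0,0,30,0]]}}

```text
time: 28.92
eef_pos: [579.3, -319.2, 32.0]
eef_rot: [0.087, 0.996, 0.0, -0.0]
force: [-0.1, -0.2, 0.2]
grip_width: 35.8
gripper_force: 25.0
```

{"api": "play_rows", "payload": {"series": [[0,0,0,0],[0,0,0,0],[0,0,0,0],[0,0,0,0],[0,0,0,0]]}}

```text
time: 29.33
eef_pos: [579.6, -320.3, 32.3]
eef_rot: [0.087, 0.996, -0.0, 0.0]
force: [-0.0, 0.6, -0.5]
grip_width: 35.8
gripper_force: 25.0
```

```bash
python3 -c "
from h import *
plan((580.4,-318.1,22,80))"
```

```text
at [ 579.6 -320.3   32.3   80. ] t 29.3 F [-0.   0.6 -0.5] w 35.8 g 25.0
[-0.4, 2.3, 10.3, 0.0]
 -> [ 580.4 -318.1   22.    80. ]
```

{"api": "play_rows", "payload": {"series": [[-0.4,2.2,4,0],[-0.4,2.2,7,0],[-0.4,2.2,9,0],[-0.4,2.2,9.6,0],[-0.4,2.2,9.6,0]]}}

```text
time: 29.75
eef_pos: [579.9, -317.9, 21.7]
eef_rot: [0.087, 0.996, 0.0, -0.0]
force: [0.3, -0.1, -0.6]
grip_width: 35.8
gripper_force: 25.0
```

{"api": "play_rows", "payload": {"series": [[0,0,0,0],[0,0,0.4,0],[0,0,0.4,0],[0,0,0.4,0],[0,0,0.4,0]]}}

```text
time: 30.17
eef_pos: [580.2, -318.1, 21.8]
eef_rot: [0.087, 0.996, -0.0, 0.0]
force: [0.2, -0.2, -0.9]
grip_width: 35.8
gripper_force: 25.0
```

{"api": "play_rows", "payload": {"series": [[0,0,0,0],[0,0,0.4,0],[0,0,0.4,0],[0,0,0.4,0],[0,0,0.4,0]]}}

```text
time: 30.58
eef_pos: [580.3, -318.1, 21.4]
eef_rot: [0.087, 0.996, -0.0, 0.0]
force: [0.1, -0.7, 0.0]
grip_width: 35.8
gripper_force: 25.0
```

{"api": "play_rows", "payload": {"series": [[0,0,0.3,0],[0,0,0.3,0],[0,0,0.3,0],[0,0,0.3,0]]}}

```text
time: 30.92
eef_pos: [580.3, -318.1, 21.3]
eef_rot: [0.087, 0.996, -0.0, 0.0]
force: [-0.5, 0.6, 2.7]
grip_width: 35.9
gripper_force: 25.0
```

{"api": "play_rows", "payload": {"series": [[0,0,0,0],[0,0,0,0],[0,0,0,0],[0,0,0,0],[0,0,0,0]], "jaw": 0.4}}

```text
time: 31.33
eef_pos: [580.1, -318.0, 20.9]
eef_rot: [0.087, 0.996, 0.0, -0.0]
force: [0.0, -0.2, -0.5]
grip_width: 51.2
gripper_force: 0.0
```

{"api": "play_rows", "payload": {"series": [[0,0,-15,0],[0,0,-40,0],[0,0,-75,0],[0,0,-110,0],[0,0,-130,0]]}}

```text
time: 31.75
eef_pos: [581.9, -319.2, 157.1]
eef_rot: [0.087, 0.996, -0.002, 0.003]
force: [0.4, -0.3, 0.9]
grip_width: 52.1
gripper_force: 0.0
```

```bash
python3 -c "
from h import *
plan((460,-30,155,100),(421.7,163.1,110,110.5))"
```

```text
at [ 581.9 -319.2  157.1   80. ] t 31.8 F [ 0.4 -0.3  0.9] w 52.1 g 0.0
[85.1, 131.8, 1.0, -10.0]
[60.9, 144.6, 1.0, -10.0]
 -> [460. -30. 155. 100.]
[2.1, 98.4, 22.5, -5.2]
[-6.9, 98.2, 22.5, -5.2]
 -> [421.7 163.1 110.  110.5]
```

{"api": "play_rows", "payload": {"series": [[85,132,0,-10],[85,132,0,-10],[85,132,0,-10],[85,132,0,-10],[85,132,0,-10]]}}

```text
time: 32.17
eef_pos: [517.0, -168.1, 151.5]
eef_rot: [-0.002, 1.0, 0.001, -0.001]
force: [0.7, -1.1, -0.4]
grip_width: 52.3
gripper_force: 0.0
```

{"api": "play_rows", "payload": {"series": [[61,144.5,0,-10],[61,144.5,0,-10],[61,144.5,0,-10],[61,144.5,0,-10],[61,144.5,0,-10]]}}

```text
time: 32.58
eef_pos: [456.3, -24.6, 151.6]
eef_rot: [-0.089, 0.996, 0.001, -0.0]
force: [-1.1, 0.3, -0.2]
grip_width: 52.3
gripper_force: 0.0
```

```bash
python3 -c "
from h import *
look('place3',[(474,-165.5,-10),(450.8,-295.5,-10),(580.8,-318.6,-10)],[(421.5,163.5,20)])
plan((421.7,163.1,110,110.5))"
```

```text
scene [[458.3, -288.7, 36.5, -10.0, 69], [586.1, -311.1, 37.0, -10.9, 72], [481.8, -159.6, 36.9, -10.7, 70], [429.1, 166.1, 19.4, 19.2, 97]]
 dome (array([ 472.7, -167.8,  -12. ]), np.float64(56.6))
  slope deg [-2.6 -6.6] z 36.9 77
 dome (array([ 451.3, -298.2,   -8.5]), np.float64(62.0))
  slope deg [-2.7 -6.4] z 36.7 65
 dome (array([ 581. , -320.7,  -10.9]), np.float64(3.5))
  slope deg [-3.9 -6.4] z 37.1 80
 board (array([421.5, 161.8,  22.7]), np.float64(7.5))
top [[579.5, -315.7, 35.1, -11.7, 89], [471.6, -163.4, 35.4, -4.1, 91], [450.8, -292.4, 34.5, -3.8, 95], [420.2, 163.4, 19.5, 19.2, 74]]
 dome (array([ 473.4, -163.8,   -9.5]), np.float64(118.8))
  slope deg [0.2 4.9] z 34.6 104
 dome (array([ 452.1, -294.4,   -9.3]), np.float64(5.9))
  slope deg [-1.   0.1] z 34.3 110
 dome (array([ 581.4, -316.9,  -10.6]), np.float64(6.7))
  slope deg [-2.9  0. ] z 34.8 102
 board (array([421.6, 164.1,  19.4]), np.float64(26.7))
at [458.8 -28.3 152.3 100.2] t 32.7 F [ 0.8 -0.8 -0.1] w 52.5 g 0.0
[1.4, 97.5, 21.2, -5.2]
[-7.4, 97.2, 21.2, -5.2]
 -> [421.7 163.1 110.  110.5]
```

The third tile is within 0.5 mm. Last tile: (421.6,163.0), 20.5°.

{"api": "play_rows", "payload": {"series": [[1,97,0,-5],[1,97,20,-5],[1,97,21,-5],[1,97,21,-5]]}}

```text
time: 33.02
eef_pos: [439.7, 68.1, 129.1]
eef_rot: [-0.131, 0.991, 0.0, -0.001]
force: [-0.4, -0.5, -0.7]
grip_width: 52.1
gripper_force: 0.0
```

{"api": "play_rows", "payload": {"series": [[-7,97,21,-5],[-7,97,40,-5],[-7,97,60,-5],[-7,97,80,-5],[-7,97,90,-5]]}}

```text
time: 33.43
eef_pos: [421.7, 161.4, 38.1]
eef_rot: [-0.174, 0.985, -0.0, -0.001]
force: [-0.0, 0.3, -0.2]
grip_width: 52.2
gripper_force: 0.0
```

{"api": "play_rows", "payload": {"series": [[0,0,0,0],[0,0,0,0],[0,0,0,0],[0,0,0,0],[0,0,0,0]]}}

```text
time: 33.85
eef_pos: [423.6, 161.7, 41.5]
eef_rot: [-0.173, 0.985, -0.0, 0.001]
force: [-0.3, -0.0, -0.4]
grip_width: 52.4
gripper_force: 0.0
```

{"api": "play_rows", "payload": {"series": [[0,0,0,0],[0,0,0,0],[0,0,0,0]]}}

```text
time: 34.1
eef_pos: [422.4, 162.0, 40.4]
eef_rot: [-0.174, 0.985, -0.0, 0.0]
force: [-0.2, -0.2, -0.5]
grip_width: 52.1
gripper_force: 0.0
```

```bash
python3 -c "
from h import *
plan((421.6,163.0,6,110.5))"
```

```text
at [422.4 162.   40.4 110. ] t 34.1 F [-0.2 -0.2 -0.5] w 52.1 g 0.0
[0.4, 1.2, 34.4, -0.5]
 -> [421.6 163.    6.  110.5]
```

{"api": "play_rows", "payload": {"series": [[0.4,1.2,14,-0.5],[0.4,1.2,26,-0.5],[0.4,1.2,32,-0.5],[0.4,1.2,34,-0.5],[0.4,1.2,34,-0.5]]}}

```text
time: 34.52
eef_pos: [420.9, 163.0, 5.6]
eef_rot: [-0.178, 0.984, -0.0, -0.001]
force: [0.5, -0.6, 0.2]
grip_width: 52.4
gripper_force: 0.0
```

{"api": "play_rows", "payload": {"series": [[0,0,0,0],[0,0,0,0],[0,0,0,0],[0,0,0,0],[0,0,0,0]]}}

```text
time: 34.93
eef_pos: [421.7, 163.1, 6.4]
eef_rot: [-0.178, 0.984, 0.0, 0.0]
force: [-0.6, 0.4, -0.3]
grip_width: 52.0
gripper_force: 0.0
```

{"api": "play_rows", "payload": {"series": [[0,0,0,0],[0,0,0,0],[0,0,0,0],[0,0,0,0],[0,0,0,0]], "jaw": 1}}

```text
time: 35.35
eef_pos: [421.4, 163.0, 6.1]
eef_rot: [-0.178, 0.984, -0.0, 0.0]
force: [0.6, 0.1, 0.7]
grip_width: 35.8
gripper_force: 24.9
```

{"api": "play_rows", "payload": {"series": [[0,0,0,0],[0,0,-8,0],[0,0,-28,0],[0,0,-58,0],[0,0,-88,0]]}}

```text
time: 35.77
eef_pos: [420.1, 162.8, 94.5]
eef_rot: [-0.178, 0.984, 0.0, -0.001]
force: [0.7, -0.1, -0.9]
grip_width: 35.6
gripper_force: 24.9
```

{"api": "play_rows", "payload": {"series": [[0,0,-25,0],[0,0,-45,0],[0,0,-60,0],[0,0,-60,0]]}}

```text
time: 36.1
eef_pos: [423.7, 163.6, 158.2]
eef_rot: [-0.178, 0.984, 0.0, 0.004]
force: [0.5, 0.2, -0.6]
grip_width: 35.7
gripper_force: 24.9
```

```bash
python3 -c "
from h import *
plan((450,-20,155,97),(540,-160,150,85),(604,-188.5,60,80))"
```

```text
at [423.7 163.6 158.2 110.5] t 36.1 F [ 0.5  0.2 -0.6] w 35.7 g 24.9
[39.7, -181.1, 3.2, 13.5]
 -> [450. -20. 155.  97.]
[-72.3, -149.9, 5.0, 12.0]
 -> [ 540. -160.  150.   85.]
[-66.2, -22.8, 90.0, 5.0]
 -> [ 604.  -188.5   60.    80. ]
```

{"api": "play_rows", "payload": {"series": [[6,-28,0,2],[14,-66,0,5],[23,-106,0,8],[32,-146,0,11],[40,-181,3,13.5]]}}

```text
time: 36.52
eef_pos: [447.0, -22.5, 150.7]
eef_rot: [-0.06, 0.998, -0.0, 0.0]
force: [1.7, 0.6, -0.6]
grip_width: 35.7
gripper_force: 24.9
```

{"api": "play_rows", "payload": {"series": [[-16,-33,0,3],[-32,-67,0,6],[-48,-100,0,9],[-62,-130,0,12],[-72,-150,5,12]]}}

```text
time: 36.93
eef_pos: [538.2, -163.6, 145.7]
eef_rot: [0.046, 0.999, -0.0, 0.0]
force: [0.1, 0.0, -0.4]
grip_width: 35.8
gripper_force: 24.9
```

{"api": "play_rows", "payload": {"series": [[-14,-5,12,1],[-30,-10,30,2],[-48,-17,55,4],[-60,-21,75,5],[-66,-23,88,5]]}}

```text
time: 37.35
eef_pos: [600.0, -189.2, 54.0]
eef_rot: [0.088, 0.996, 0.001, -0.002]
force: [-1.2, -0.9, -0.4]
grip_width: 35.9
gripper_force: 24.9
```

{"api": "play_rows", "payload": {"series": [[0,0,12,0],[0,0,22,0],[0,0,28,0],[0,0,28,0],[0,0,28,0]]}}

```text
time: 37.77
eef_pos: [600.5, -189.0, 30.2]
eef_rot: [0.087, 0.996, 0.0, -0.0]
force: [-0.7, 0.8, -1.4]
grip_width: 36.0
gripper_force: 24.9
```

{"api": "play_rows", "payload": {"series": [[0,0,0,0],[0,0,0,0],[0,0,0,0],[0,0,0,0],[0,0,0,0]]}}

```text
time: 38.18
eef_pos: [601.1, -189.3, 30.6]
eef_rot: [0.087, 0.996, -0.0, 0.0]
force: [-0.6, -0.9, -0.9]
grip_width: 35.8
gripper_force: 24.9
```

```bash
python3 -c "
from h import *
plan((604,-188.2,23.2,80))"
```

```text
at [ 601.1 -189.3   30.6   80. ] t 38.2 F [-0.6 -0.9 -0.9] w 35.8 g 24.9
[-2.7, 1.6, 7.4, 0.0]
 -> [ 604.  -188.2   23.2   80. ]
```

{"api": "play_rows", "payload": {"series": [[-2.7,1.5,3,0],[-2.7,1.5,5,0],[-2.7,1.5,6,0],[-2.7,1.5,6.5,0],[-2.7,1.5,6.5,0]]}}

```text
time: 38.6
eef_pos: [603.6, -188.1, 23.2]
eef_rot: [0.087, 0.996, 0.0, -0.0]
force: [0.4, -0.1, -1.0]
grip_width: 35.9
gripper_force: 24.9
```

{"api": "play_rows", "payload": {"series": [[0,0,0,0],[0,0,0.5,0],[0,0,0.5,0],[0,0,0.5,0],[0,0,0.5,0]]}}

```text
time: 39.02
eef_pos: [603.8, -188.3, 23.1]
eef_rot: [0.087, 0.996, -0.0, 0.0]
force: [-0.8, -0.6, -0.4]
grip_width: 35.8
gripper_force: 24.9
```

{"api": "play_rows", "payload": {"series": [[0,0,0,0],[0,0,0.4,0],[0,0,0.4,0],[0,0,0.4,0],[0,0,0.4,0]]}}

```text
time: 39.43
eef_pos: [603.9, -188.3, 23.0]
eef_rot: [0.087, 0.996, -0.0, 0.0]
force: [-1.5, 0.6, 3.5]
grip_width: 35.7
gripper_force: 24.9
```

{"api": "play_rows", "payload": {"series": [[0,0,0.3,0],[0,0,0.3,0],[0,0,0.3,0]]}}

```text
time: 39.68
eef_pos: [603.8, -188.3, 22.9]
eef_rot: [0.087, 0.996, -0.0, 0.0]
force: [-2.7, 0.9, 5.2]
grip_width: 35.6
gripper_force: 24.9
```

{"api": "play_rows", "payload": {"series": [[0,0,-0.5,0],[0,0,-0.6,0],[0,0,-0.6,0]]}}

```text
time: 39.93
eef_pos: [603.8, -188.3, 23.0]
eef_rot: [0.087, 0.996, -0.0, 0.0]
force: [-1.6, -0.2, 2.3]
grip_width: 35.4
gripper_force: 24.9
```

{"api": "play_rows", "payload": {"series": [[0,0,0,0],[0,0,0,0],[0,0,0,0],[0,0,0,0],[0,0,0,0]], "jaw": 0.4}}

```text
time: 40.35
eef_pos: [603.7, -188.2, 22.7]
eef_rot: [0.087, 0.996, 0.0, -0.0]
force: [-0.6, -0.9, 0.0]
grip_width: 51.6
gripper_force: 0.0
```

{"api": "play_rows", "payload": {"series": [[0,0,-15,0],[0,0,-40,0],[0,0,-75,0],[0,0,-110,0],[0,0,-130,0]]}}

```text
time: 40.77
eef_pos: [605.4, -188.9, 157.4]
eef_rot: [0.087, 0.996, -0.001, 0.002]
force: [0.9, 0.3, 2.1]
grip_width: 52.4
gripper_force: 0.0
```

```bash
python3 -c "
from h import *
plan((566,4.7,120,90))"
```

```text
at [ 605.4 -188.9  157.4   80. ] t 40.8 F [0.9 0.3 2.1] w 52.4 g 0.0
[36.2, 91.9, 18.7, -5.0]
[28.0, 94.7, 18.7, -5.0]
 -> [566.    4.7 120.   90. ]
```

{"api": "play_rows", "payload": {"series": [[36,92,10,-5],[36,92,18,-5],[36,92,18,-5],[36,92,18,-5]], "jaw": 1, "newtons": 10}}

```text
time: 41.1
eef_pos: [582.5, -87.3, 133.6]
eef_rot: [0.042, 0.999, 0.001, -0.001]
force: [-0.2, -0.6, -0.2]
grip_width: 33.5
gripper_force: 0.0
```

{"api": "play_rows", "payload": {"series": [[28,95,18,-5],[28,95,18,-5],[28,95,18,-5],[28,95,18,-5]]}}

```text
time: 41.43
eef_pos: [563.2, 8.7, 115.9]
eef_rot: [-0.002, 1.0, 0.001, -0.001]
force: [-0.2, 0.1, -0.1]
grip_width: 6.9
gripper_force: 0.0
```

{"api": "play_rows", "payload": {"series": [[0,0,0,0],[0,0,0,0],[0,0,0,0],[0,0,0,0]]}}

```text
time: 41.77
eef_pos: [565.3, 4.2, 117.4]
eef_rot: [0.001, 1.0, -0.0, 0.0]
force: [0.2, 0.2, 0.9]
grip_width: 0.3
gripper_force: 0.0
```

```bash
python3 -c "
from h import *
look('place4',[(474,-165.5,-10),(450.8,-295.5,-10),(580.8,-318.6,-10),(604,-188.7,-10)],[])
p,d,W=shot('scene'); save('all4',p,(160,130,400,310),3)
plan((566,4.7,76,90))"
```

```text
scene [[460.7, -288.4, 36.3, -12.7, 61], [587.1, -311.8, 36.3, -8.9, 70], [482.7, -160.2, 36.5, -11.5, 66], [609.1, -183.3, 36.9, -12.6, 87]]
 dome (array([ 472.9, -167.5,  -13. ]), np.float64(77.2))
  slope deg [-2.  -6.4] z 36.5 82
 dome (array([ 450.1, -297.8,   -4.7]), np.float64(71.1))
  slope deg [-3.2 -6. ] z 36.8 66
 dome (array([ 580.5, -321. ,  -12.3]), np.float64(70.3))
  slope deg [-5.1 -8. ] z 37.3 80
 dome (array([ 603. , -190.5,  -13.4]), np.float64(64.4))
  slope deg [-3.9 -5.2] z 36.6 98
top [[601.2, -186.3, 36.1, -10.9, 90], [577.8, -314.5, 35.2, -16.8, 90], [472.3, -163.2, 35.5, -12.3, 92], [450.8, -292.2, 35.1, -3.8, 95]]
 dome (array([ 473.3, -164.1,  -10.3]), np.float64(7.0))
  slope deg [3.4 0.7] z 35.1 109
 dome (array([ 452.2, -294.3,  -10. ]), np.float64(6.0))
  slope deg [-1.4  1.4] z 34.3 113
 dome (array([ 581.4, -316.8,  -10.8]), np.float64(6.9))
  slope deg [-2.5  4.3] z 34.2 103
 dome (array([ 603.6, -186.8,  -11.4]), np.float64(7.9))
  slope deg [-3.2 -1.8] z 34.9 106
at [564.9   4.8 117.1  89.9] t 41.9 F [ 0.6  0.3 -0.8] w 0.6 g 0.0
[-1.1, -0.1, 41.1, -0.1]
 -> [566.    4.7  76.   90. ]
```

View pics/all4.png

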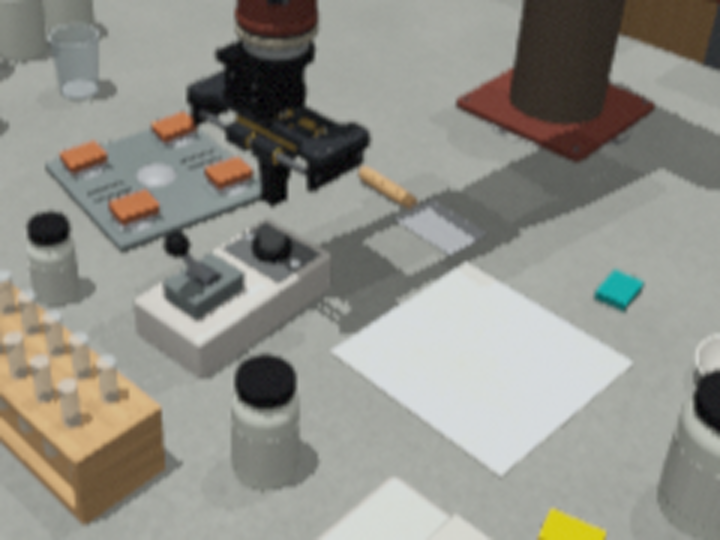

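All four tiles are balanced (crop (84,158), (175,127), (229,172), (134,207)), the board is empty, and the lever at (177,244) leans away, i.e. on. Now I press the start button.

{"api": "play_rows", "payload": {"series": [[-1,0,15,0],[-1,0,28,0],[-1,0,36,0],[-1,0,40,0],[-1,0,40,0]]}}

```text
time: 42.33
eef_pos: [564.3, 5.7, 75.2]
eef_rot: [-0.0, 1.0, 0.0, -0.002]
force: [-0.1, -0.7, -0.2]
grip_width: 0.6
gripper_force: 0.0
```

{"api": "play_rows", "payload": {"series": [[0,0,2,0],[0,0,4,0],[0,0,6,0],[0,0,7,0],[0,0,7,0]]}}

```text
time: 42.75
eef_pos: [566.2, 5.7, 70.5]
eef_rot: [-0.0, 1.0, -0.0, 0.001]
force: [0.5, -0.5, 2.7]
grip_width: 0.4
gripper_force: 1.2
```

{"api": "play_rows", "payload": {"series": [[0,0,1,0],[0,0,2,0],[0,0,3,0],[0,0,3,0],[0,0,3,0]]}}

```text
time: 43.17
eef_pos: [566.2, 5.6, 67.4]
eef_rot: [-0.0, 1.0, -0.0, 0.001]
force: [1.0, -0.1, 4.1]
grip_width: 0.6
gripper_force: 2.1
```

{"api": "play_rows", "payload": {"series": [[0,0,1,0],[0,0,2,0],[0,0,2.5,0],[0,0,2.5,0],[0,0,2.5,0]]}}

```text
time: 43.58
eef_pos: [566.3, 5.6, 66.2]
eef_rot: [-0.0, 1.0, -0.0, 0.001]
force: [-3.6, 0.1, 14.7]
grip_width: 0.3
gripper_force: 7.3
```

{"api": "play_rows", "payload": {"series": [[0,0,0.5,0],[0,0,0.5,0],[0,0,0.5,0]]}}

```text
time: 43.83
eef_pos: [566.3, 5.6, 66.2]
eef_rot: [-0.0, 1.0, -0.0, 0.001]
force: [-5.1, 0.6, 17.8]
grip_width: 0.5
gripper_force: 8.9
```

Fully down (hard stop at 66.2 mm, 18 N). I release and move clear.

{"api": "play_rows", "payload": {"series": [[0,0,-8,0],[0,0,-20,0],[0,0,-50,0],[0,0,-90,0],[0,0,-125,0]]}}

```text
time: 44.25
eef_pos: [564.3, 5.8, 189.6]
eef_rot: [-0.0, 1.0, 0.0, -0.002]
force: [1.6, 0.2, 0.2]
grip_width: 0.4
gripper_force: 0.0
```

{"api": "play_rows", "payload": {"series": [[40,20,0,0],[80,60,0,0],[100,100,0,0],[100,120,0,0],[100,120,0,0]]}}

```text
time: 44.67
eef_pos: [462.3, 130.6, 188.7]
eef_rot: [-0.002, 1.0, 0.001, -0.001]
force: [0.1, -0.6, -0.0]
grip_width: 0.4
gripper_force: 0.0
```

{"api": "play_rows", "payload": {"series": [[0,0,0,0],[0,0,0,0],[0,0,0,0],[0,0,0,0]]}}

```text
time: 45.0
eef_pos: [466.0, 124.5, 188.7]
eef_rot: [0.001, 1.0, -0.0, -0.0]
force: [-1.9, 0.2, 0.3]
grip_width: 0.4
gripper_force: 0.0
```

```bash
python3 -c "
from h import *
look('final_d',[(474,-165.5,-10),(450.8,-295.5,-10),(580.8,-318.6,-10),(604,-188.7,-10)],[])
p,d,W=shot('scene'); save('final',p,s=1.5); print(r.read_state()['time'])
z=W[...,2]
m=(z>62)&(W[...,0]>530)&(W[...,0]<600)&(W[...,1]<40)&(W[...,1]>-30); print('button top',np.percentile(z[m],[50,80,95]))
m=(z>115)&(z<160)&(W[...,0]>600)&(W[...,0]<760)&(W[...,1]<50)&(W[...,1]>-50); print('ball',W[m].mean(0))"
```

```text
scene [[459.0, -289.3, 36.5, -1.5, 68], [586.3, -309.9, 36.7, -19.9, 67], [481.8, -159.8, 36.5, -9.4, 78], [609.6, -182.8, 36.7, -11.0, 92]]
 dome (array([ 472.6, -167.7,  -12.5]), np.float64(56.7))
  slope deg [-0.5 -5.3] z 36.6 80
 dome (array([ 451.4, -298.2,   -9.2]), np.float64(61.8))
  slope deg [-3.2 -5.1] z 37.0 62
 dome (array([ 580.7, -320.8,  -12.1]), np.float64(70.9))
  slope deg [-4.3 -3.9] z 36.8 78
 dome (array([ 603.1, -190.6,  -13.7]), np.float64(64.4))
  slope deg [-2.9 -7.4] z 36.7 99
top [[601.3, -186.2, 34.9, -11.5, 85], [579.1, -314.9, 34.8, -14.1, 89], [470.8, -163.4, 35.4, -3.0, 89], [451.2, -292.3, 35.3, -10.8, 93]]
 dome (array([ 473.2, -164.1,  -10.1]), np.float64(6.4))
  slope deg [-1.9 -0.8] z 34.4 107
 dome (array([ 452.3, -294.3,  -10.2]), np.float64(6.0))
  slope deg [-1.8 -0.1] z 34.4 110
 dome (array([ 581.4, -316.9,  -11. ]), np.float64(6.9))
  slope deg [-2.5  0.4] z 34.4 106
 dome (array([ 603.7, -186.8,  -11. ]), np.float64(7.2))
  slope deg [-0.9 -2.3] z 34.3 99
45.15
button top [66.90909947 73.90793009 75.61736885]
ball [703.31556646  13.31774793 139.10016815]
```

View pics/final.png

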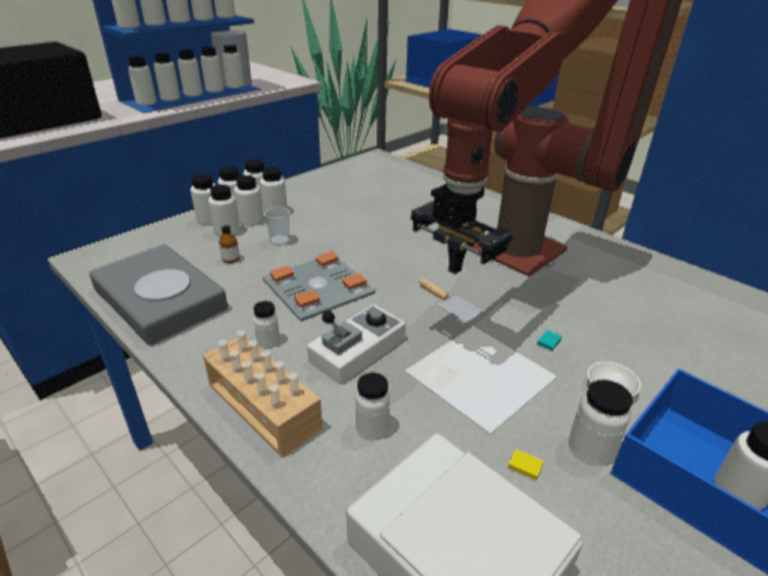

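Four tiles are balanced at (282,273), (327,259), (355,282) and (307,299). The ball is at x≈703 (on), the button is back up, and the bottles are all standing. Handing in.

```bash
python3 -c "
from plant import r
print(r.sign_off())"
```

```text
the job is handed in; nothing more can be done
None
```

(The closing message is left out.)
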